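# Turn coated window cells over on a light-exposure panel

## Task

The coated windows have been inspected face up and must now be exposed face down: turn the panel's dimmer fully down (anticlockwise to its stop), then take the spatula from its rest and tip every window cell on the panel over on the glass so that its window side lies flat downward - work only with the spatula, never touch a cell with the gripper, and do not lift a cell clear into the air. When all cells are turned, lay the spatula back in the forks of its rest, and only then turn the dimmer fully up (clockwise to its other stop); leave everything else on the table where it is.

Things in the scene. Friction and masses are not known exactly. Their poses are not given: they have to be found in the camera images.
- panel: Fixed exposure panel: low white box, dark glass framed in black, grey control strip on its left (+y). Origin on the table under the glass centre; x away from the robot. Top level, 28 mm up; box x -165..165, y -150..222 mm, glass x -150..150, y -138..138. Two or three cells start on the glass's right half (y -75..-25), in a row along x at about 100 mm spacing
- dimmer (a joint): Dimmer knob on the control strip, rad: 0 at the anticlockwise stop (fully down), 4.2 at the clockwise stop (fully up), seen from above; stays where it is left (friction about 0.03 N m). Starts somewhere between
- dimmer_grip (a point): Grip point of the dimmer, on its vertical axis, 65 mm above the table. An upright grip bar 38 mm long and 14 mm wide, from 40 to 72 mm above the table, stands on a round skirt 40 mm in diameter; this frame turns with the knob, the bar lies along its x axis (white mark on the bar's -x half), z is up
- cell_1: Window cell, a disc 16 mm thick, 0.09 kg: flange 80 mm dia, 4 mm thick, at mid thickness; on each side a boss 52 mm dia, 6 mm high, so lying flat it overhangs 14 mm all round over a 6 mm gap. Window side: black ring, recessed window; other side: plain metal, 3 screw heads. Origin at its centre (8 mm over the glass when flat); z points out of the window side (up at the start). May be absent
- cell_2: Window cell, a disc 16 mm thick, 0.09 kg: flange 80 mm dia, 4 mm thick, at mid thickness; on each side a boss 52 mm dia, 6 mm high, so lying flat it overhangs 14 mm all round over a 6 mm gap. Window side: black ring, recessed window; other side: plain metal, 3 screw heads. Origin at its centre (8 mm over the glass when flat); z points out of the window side (up at the start). May be absent
- cell_3: Window cell, a disc 16 mm thick, 0.09 kg: flange 80 mm dia, 4 mm thick, at mid thickness; on each side a boss 52 mm dia, 6 mm high, so lying flat it overhangs 14 mm all round over a 6 mm gap. Window side: black ring, recessed window; other side: plain metal, 3 screw heads. Origin at its centre (8 mm over the glass when flat); z points out of the window side (up at the start). May be absent
- rest: Fixed spatula rest: base plate 104x64x6 mm, two upright forks 8 mm thick at x = -38 and +38 mm (68 mm clear between) that carry the handle level along the rest's x. Origin on the table under its middle, z up. Saddles 58 mm above the table, so the laid handle's centre is 67 mm up; between the flared horns 24 mm wide at the saddle, 38 mm at the top, 77 mm up
- spatula_grip (a point): Centre of the cranked spatula's handle (wood, flat-sided, 100 mm long, 20 wide, 18 high). x points from handle to blade, z up. The flat steel blade (70 mm long, 50 wide, 2 thick) runs from 80 to 150 mm ahead of this point, its underside 45 mm below it. 0.09 kg, centre of mass 20 mm ahead. Starts in the rest, up to 10 mm off-centre along it
- spatula_tip (a point): Middle of the blade's straight front edge, on its underside: 150 mm ahead of and 45 mm below point spatula_grip; same axes
- caliper: Caliper, 67 x 214 x 14 mm, lying on the table to the right of the panel; to be left alone
- fork: Black clamping fork, 25 x 60 x 16 mm, lying on the table near the front on the right; to be left alone
- oil: Small bottle, 27 mm in diameter, 65 mm high, standing on the left beyond the spatula; to be left alone

How it is judged:
By the outcome, as a careful person would: the job done as asked, in the order asked, and still so for the second after the job is handed in, with the robot touching nothing.
Of cell_1, cell_2, cell_3 only 2 to 3 are there at a start; the rules pass over those that are not, and their reading is None.
At some moment in a run one of cell_1, cell_2, cell_3 may be knocked a few centimetres aside while the robot is not near it.
It also fails if it takes over 184 s, if anything falls off the work surface, if the arm or the gripper's body presses on something with over 40 N, if the wrist force passes 120 N, or if a joint passes its speed limit or range.

## Robot

A 6-joint arm with a two-finger parallel gripper is mounted at the origin on a cart in front of the work surface, level with it; the furniture and walls round the work are solid. World frame = base frame: x ahead of the robot, y to its left, z up, the work surface at z = 0. Lengths are in mm, angles in rad, forces in N, time in s.
With the tool pointing down it reaches from about 350 to 950 mm from the base axis. Payload 17.4 kg.
Tool frame: the origin (TCP) lies between the finger pads; the fingertips stand 19 mm ahead of it and the grasp point (between the pads) is the TCP; z points along the fingers, y is the line along which they close (so a half turn about z gives the same grasp; the last joint's range is limited). The gripper opens to 93 mm and grips with 3 to 60 N. Pads are 15 mm wide; open, the fingers measure 128 mm over their backs; the gripper's body (75 mm by 188 mm) begins 65 mm behind the grasp point.
Start: joints at [-1.233, 0.116, 1.442, -0, 1.584, -0.038], TCP at [247.728, -627.904, 237.646] pointing down, gripper open.
Joint ranges: [-2.83, 2.83], [-0.83, 2.19], [0.07, 2.5], [-1.14, 4.28], [0.01, 3], [-2.97, 2.97]. Speed limits (rad/s): [1.89, 1.89, 2.22, 3.14, 3.14, 3.14].

## Interface

Orientations are given as a unit quaternion [x, y, z, w].
In Python, from cell import arm gives the robot as it stands.
- The arm moves only by the tool arm_command, never from a script. Its argument "plan" is a list of rows, each an object of numbers: "grip": the opening in per cent of the stroke, from 0 (shut) to 100 (fully open); "tx", "ty", "tz": the shift along the tool's x, y, z in m; "turn": the turn about the tool's z in degrees. A call has 1 to 12 rows; each row shifts and turns the commanded pose from where the row before left it, along the tool's axes as they then stand; what a row does not reach is not made up. A row lasts 1/12 s, in which the tool goes at most 41.7 mm and 7.16 degrees, less where a joint would pass 70% of its speed; a pose out of reach is approached as far as the arm can. A call with a gripper value outside its range is refused whole. The fingers move at their own pace and stop on an object; the grip force is fixed at half the most. Time passes only in rows, so rows that do not move let the fingers close. It gives the time, the measured TCP pose, the force, the opening and the grip force at its end, in the units of the state.
- arm.state(): the state, without advancing time (a new reading comes with each control period).
- arm.camera(name): name is "scene" or "top" or "wrist"; returns a dict with "color" (400x640x3 uint8, red, green, blue), "fx", "fy", "cx", "cy" (pixels), "extrinsics" (4x4, takes a point from camera to world coordinates); the wrist camera has in their place "hand_eye" (4x4, takes a point from camera to tool coordinates, whose origin is the TCP and whose axes are the flange's). Camera axes: x right, y up, looking along -z (the intrinsics and any distortion apply to the point x, -y, -z); pixel columns grow to the right and rows downward; lengths in mm; the calibration is good to about 2 mm. The wrist camera is an equidistant fisheye: a pixel r from the principal point sees the ray r / f radians off the axis. A picture is of the moment at which its call begins: read the wrist's pose just before it. There is no depth.
- arm.sign_off(): hands the job in; it is judged then, once.
The state is a dict: "time_s": time; "joint_positions": joint angles; "joint_vel": joint speeds; "effort": joint torques, N m; "position": TCP position; "eef_rot": TCP orientation; "ft_force": force on the tool from outside, world axes, zero at the start; "torque": the same for the moment, N m; "opening": finger opening in mm; "gripper_force": force on a finger pad.
Only numpy, scipy, OpenCV 4.12 (cv2) and the standard library are available. Lean on these libraries where they do the work, as an engineer would, in place of code of your own. Each camera call takes 0.05 s, during which the arm holds its last target. There are 200 camera calls.

## Working session

There is one attempt and no reset: what is moved stays moved. The work goes in short steps, Python scripts to look and compute and a tool call to move; the robot and the scene stay as the last step left them, time stands still between calls to the robot, and variables do not carry over. Pictures are saved under pics/ and viewed, at most 14 in all, crops included, and the job is handed in when it is done.

Besides the shell and the picture viewer there is one more tool, called after ">>>" as name(argument=value, ...) on one line, values as JSON. arm_command: Moves the arm, as the interface text tells. Its arguments: {"type":"object","properties":{"plan":{"type":"array"}},"required":["plan"]}

```bash
mkdir -p pics; ls; python3 - <<'E'
from cell import arm
import cv2,numpy as np
s=arm.state();print(s)
for n in("scene","top"):
    c=arm.camera(n);cv2.imwrite(f"pics/{n}0.png",c["color"][:,:,::-1]);print(n,c["fx"],c["fy"],c["cx"],c["cy"],np.round(c["extrinsics"],3).tolist(),[k for k in c])
c=arm.camera("wrist");print({k:v for k,v in c.items() if k!="color"})
E
```

```text
pics
{'time_s': 0.0, 'joint_positions': array([-1.23275596e+00,  1.16478502e-01,  1.44224560e+00, -3.15535936e-06,
        1.58399109e+00, -3.78489086e-02]), 'joint_vel': array([-0.00046678, -0.00023529,  0.00011425,  0.00021839, -0.0007107 ,
       -0.00015002]), 'effort': array([ 5.59980806e-03, -7.21256089e+01, -6.22599936e+01,  7.82021787e-02,
        2.36882485e-02, -1.14669701e-04]), 'position': array([ 247.69463889, -627.7234974 ,  236.92242172]), 'eef_rot': array([ 9.82390183e-01,  1.86840075e-01, -8.54884568e-05, -5.54726080e-04]), 'ft_force': array([ 0.30731703,  0.75729658, -0.90674246]), 'torque': array([0.00984061, 0.00481363, 0.00181444]), 'gripper_force': 0.0, 'opening': 92.94087445508157}
scene 486.10293601834843 486.10293601834843 318.7497835105451 195.47788655976635 [[-0.954, 0.15, -0.261, 35.063], [-0.3, -0.513, 0.804, 1558.473], [-0.013, 0.845, 0.534, 1073.523], [0.0, 0.0, 0.0, 1.0]] ['color', 'fx', 'fy', 'cx', 'cy', 'extrinsics']
top 369.33696207972764 369.33696207972764 317.0153552657647 198.04027796679415 [[0.02, 0.996, -0.082, 421.938], [-1.0, 0.019, -0.007, 94.805], [-0.005, 0.082, 0.997, 1223.944], [0.0, 0.0, 0.0, 1.0]] ['color', 'fx', 'fy', 'cx', 'cy', 'extrinsics']
{'fx': 309.70691628693146, 'fy': 309.70691628693146, 'cx': 321.2360356894232, 'cy': 197.90572837010856, 'hand_eye': array([[-9.80582465e-04,  9.65209112e-01,  2.61477358e-01,
         7.26710156e+01],
       [ 9.99999306e-01,  7.75732863e-04,  8.86644098e-04,
         5.40821857e-01],
       [ 6.52960383e-04,  2.61478045e-01, -9.65209203e-01,
        -1.46937454e+02],
       [ 0.00000000e+00,  0.00000000e+00,  0.00000000e+00,
         1.00000000e+00]])}
```

View pics/top0.png

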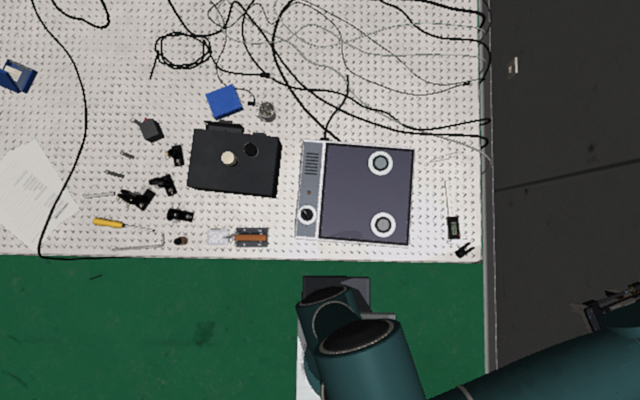

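View pics/scene0.png

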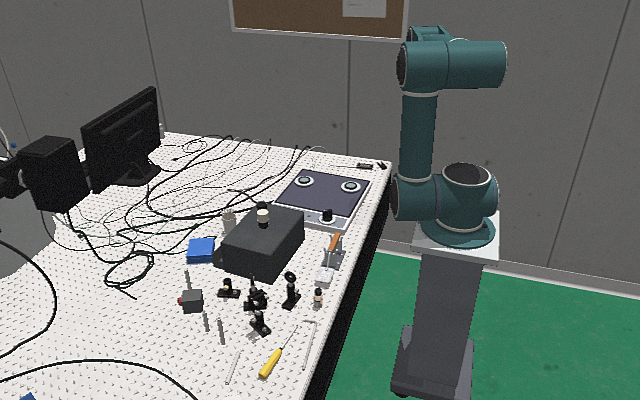

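Two cells are present, at top-view pixels (380,163) and (383,225), with the middle place empty. The knob is at (306,214). The spatula handle is at (252,237), with its blade pointing left (+y). Next I'll measure these from the pixels.

```bash
cat > h.py <<'E'
from cell import arm
import cv2,numpy as np
from scipy.spatial.transform import Rotation as R
def pose():
    s=arm.state();T=np.eye(4);T[:3,:3]=R.from_quat(s["eef_rot"]).as_matrix();T[:3,3]=s["position"];return T
def shot(n,save=None):
    if n=="wrist":
        T=pose();c=arm.camera(n);c["E"]=T@c["hand_eye"]
    else:
        c=arm.camera(n);c["E"]=c["extrinsics"]
    c["n"]=n
    if save:cv2.imwrite(f"pics/{save}.png",c["color"][:,:,::-1])
    return c
def px2w(c,uv,z):
    uv=np.atleast_2d(np.asarray(uv,float));d=(uv-[c["cx"],c["cy"]])/c["fx"]
    if c["n"]=="wrist":
        r=np.linalg.norm(d,axis=1,keepdims=True);r=np.maximum(r,1e-9);v=np.c_[d/r*np.sin(r),np.cos(r)]
    else: v=np.c_[d,np.ones(len(d))]
    v=v*[1,-1,-1]@c["E"][:3,:3].T;o=c["E"][:3,3]
    return (o+v*((z-o[2])/v[:,2])[:,None])[:,:2]
def w2px(c,P):
    P=np.atleast_2d(P);v=(P-c["E"][:3,3])@c["E"][:3,:3]*[1,-1,-1]
    if c["n"]=="wrist":
        r=np.linalg.norm(v[:,:2],axis=1,keepdims=True);th=np.arctan2(r,v[:,2:]);return v[:,:2]/np.maximum(r,1e-9)*th*c["fx"]+[c["cx"],c["cy"]]
    return v[:,:2]/v[:,2:]*c["fx"]+[c["cx"],c["cy"]]
def yaw():
    M=pose()[:3,:3];return np.degrees(np.arctan2(M[1,0],M[0,0]))
def st():
    s=arm.state();print("t%.2f pos %s yaw %.1f open %.1f gf %.1f F %s T %s j %s"%(s["time_s"],np.round(s["position"],1),yaw(),s["opening"],s["gripper_force"],np.round(s["ft_force"],1),np.round(s["torque"],2),np.round(s["joint_positions"],2)))
def goto(x,y):
    "tool-axis shift mm to reach world x,y"
    T=pose();print("tool shift to",(x,y),np.round((T[:3,:3].T@np.array([x-T[0,3],y-T[1,3],0]))[:2],1))
E
python3 - <<'E'
from h import *
c=shot("top")
g=c["color"]
print("cells",px2w(c,[[380,163],[383,225]],42)); print("knob",px2w(c,[306,214],70))
hsv=cv2.cvtColor(g,cv2.COLOR_RGB2HSV)
m=cv2.inRange(hsv,(5,110,60),(18,255,255));m[:, :225]=0;m[:,280:]=0;m[:220]=0;m[255:]=0
p=cv2.findNonZero(m);r=cv2.minAreaRect(p);print(r,px2w(c,cv2.boxPoints(r),76),px2w(c,r[0],76))
# glass
m=cv2.inRange(hsv,(105,30,30),(140,255,130));k=m.copy();k[:130]=0;k[260:]=0;k[:,:310]=0;k[:,420:]=0
cs,_=cv2.findContours(k,cv2.RETR_EXTERNAL,2);q=max(cs,key=cv2.contourArea);r=cv2.minAreaRect(q);print(r);print(px2w(c,cv2.boxPoints(r),28),px2w(c,r[0],28))
cv2.imwrite("pics/z.png",cv2.resize(g[125:265,180:450,::-1],None,fx=2.9,fy=2.9,interpolation=2))
E
```

```text
cells [[ 636.2957949   -98.32356078]
 [ 436.53355591 -108.99528288]]
knob [[465.79156977 136.30238658]]
((250.5, 237.0), (6.0, 31.0), 90.0) [[399.39246927 354.65329109]
 [401.27512881 258.57399801]
 [382.81532397 258.00502641]
 [380.92684374 353.957044  ]] [[391.09654903 306.28632072]]
((366.2940979003906, 193.67645263671875), (86.59034729003906, 93.0328598022461), 4.39870548248291)
[[ 395.02680164   92.53053887]
 [ 698.84352225   74.82294381]
 [ 681.90166586 -208.56589874]
 [ 379.25114932 -185.16217199]] [[537.19013985 -56.68042393]]
```

View pics/z.png

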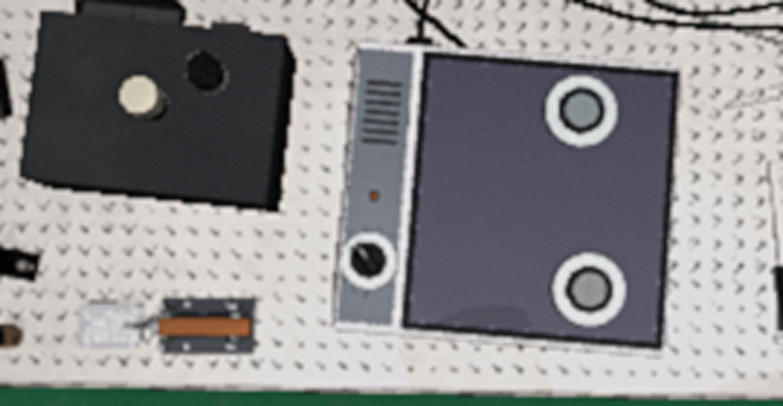

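>>> arm_command(plan=[{"tx": 0.0201,"ty": -0.0263},{"tx": 0.0201,"ty": -0.0263},{"tx": 0.0201,"ty": -0.0263},{"tx": 0.0201,"ty": -0.0263},{"tx": 0.0201,"ty": -0.0263},{"tx": 0.0201,"ty": -0.0263},{"tx": 0.0201,"ty": -0.0263},{"tx": 0.0201,"ty": -0.0263},{"tx": 0.0201,"ty": -0.0263},{"tx": 0.0201,"ty": -0.0263},{"tx": 0.0201,"ty": -0.0263},{"tx": 0.0201,"ty": -0.0263}])

```text
invalid input
```

>>> arm_command(plan=[{"tx": 0.0201,"ty": -0.0263},{"tx": 0.0201,"ty": -0.0263},{"tx": 0.0201,"ty": -0.0263},{"tx": 0.0201,"ty": -0.0263},{"tx": 0.0201,"ty": -0.0263},{"tx": 0.0201,"ty": -0.0263},{"tx": 0.0201,"ty": -0.0263},{"tx": 0.0201,"ty": -0.0263},{"tx": 0.0201,"ty": -0.0263},{"tx": 0.0201,"ty": -0.0263},{"tx": 0.0201,"ty": -0.0263},{"tx": 0.0201,"ty": -0.0263}])

```text
invalid input
```

>>> arm_command(plan=[{"turn": -6},{"turn": -6},{"turn": -6},{"turn": -6},{},{}])

```text
invalid input
```

```bash
python3 - <<'E'
from h import *
st();c=shot("wrist","w1");print(px2w(c,[320,200],28),w2px(c,[466,136,72]),w2px(c,[436,-109,42]),w2px(c,[391,306,76]))
E
```

```text
t0.20 pos [ 247.7 -627.8  237.2] yaw 21.5 open 92.8 gf 0.0 F [-0.3  0.2 -1.1] T [0.04 0.02 0.01] j [-1.23  0.12  1.44 -0.    1.58 -0.04]
[[ 222.61050162 -636.18879736]] [[ -7.0250316  -50.59839461]] [[ 58.10745748 -38.51376369]] [[-46.21335835 -13.30318865]]
```

View pics/w1.png

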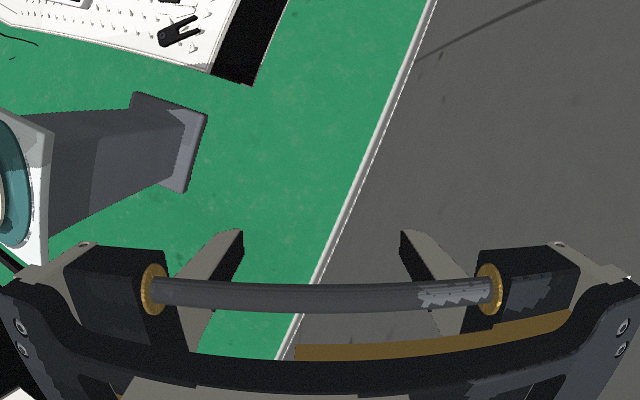

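The moves were refused and the arm hasn't moved; the picture shows only the floor and the gripper. The rows probably need all five keys.

>>> arm_command(plan=[{"grip": 100,"tx": 0.0201,"ty": -0.0263,"tz": 0,"turn": 0},{"grip": 100,"tx": 0.0201,"ty": -0.0263,"tz": 0,"turn": 0},{"grip": 100,"tx": 0.0201,"ty": -0.0263,"tz": 0,"turn": 0},{"grip": 100,"tx": 0.0201,"ty": -0.0263,"tz": 0,"turn": 0},{"grip": 100,"tx": 0.0201,"ty": -0.0263,"tz": 0,"turn": 0},{"grip": 100,"tx": 0.0201,"ty": -0.0263,"tz": 0,"turn": 0},{"grip": 100,"tx": 0.0201,"ty": -0.0263,"tz": 0,"turn": 0},{"grip": 100,"tx": 0.0201,"ty": -0.0263,"tz": 0,"turn": 0},{"grip": 100,"tx": 0.0201,"ty": -0.0263,"tz": 0,"turn": 0},{"grip": 100,"tx": 0.0201,"ty": -0.0263,"tz": 0,"turn": 0},{"grip": 100,"tx": 0.0201,"ty": -0.0263,"tz": 0,"turn": 0},{"grip": 100,"tx": 0.0201,"ty": -0.0263,"tz": 0,"turn": 0}])

```text
time_s: 1.25
position: [356.2, -244.3, 237.7]
eef_rot: [0.982, 0.187, 0.0, 0.0]
ft_force: [0.6, 0.4, -0.3]
opening: 92.8
gripper_force: 0.0
```

>>> arm_command(plan=[{"grip": 100,"tx": 0.0201,"ty": -0.0263,"tz": 0,"turn": 0},{"grip": 100,"tx": 0.0201,"ty": -0.0263,"tz": 0,"turn": 0},{"grip": 100,"tx": 0.0201,"ty": -0.0263,"tz": 0,"turn": 0},{"grip": 100,"tx": 0.0201,"ty": -0.0263,"tz": 0,"turn": 0},{"grip": 100,"tx": 0.0201,"ty": -0.0263,"tz": 0,"turn": 0},{"grip": 100,"tx": 0.0201,"ty": -0.0263,"tz": 0,"turn": 0},{"grip": 100,"tx": 0.0201,"ty": -0.0263,"tz": 0,"turn": 0},{"grip": 100,"tx": 0.0201,"ty": -0.0263,"tz": 0,"turn": 0},{"grip": 100,"tx": 0.0201,"ty": -0.0263,"tz": 0,"turn": 0},{"grip": 100,"tx": 0.0201,"ty": -0.0263,"tz": 0,"turn": 0},{"grip": 100,"tx": 0.0201,"ty": -0.0263,"tz": 0,"turn": 0},{"grip": 100,"tx": 0.0201,"ty": -0.0263,"tz": 0,"turn": 0}])

```text
time_s: 2.25
position: [464.8, 138.1, 237.7]
eef_rot: [0.982, 0.187, 0.0, 0.0]
ft_force: [0.5, -0.3, 0.7]
opening: 93.2
gripper_force: 0.0
```

>>> arm_command(plan=[{"grip": 100,"tx": 0,"ty": 0,"tz": 0,"turn": -6},{"grip": 100,"tx": 0,"ty": 0,"tz": 0,"turn": -6},{"grip": 100,"tx": 0,"ty": 0,"tz": 0,"turn": -6},{"grip": 100,"tx": 0,"ty": 0,"tz": 0,"turn": -6},{"grip": 100,"tx": 0,"ty": 0,"tz": 0,"turn": 0},{"grip": 100,"tx": 0,"ty": 0,"tz": 0,"turn": 0}])

```text
time_s: 2.75
position: [464.8, 136.3, 237.6]
eef_rot: [0.923, 0.385, 0.0, 0.0]
ft_force: [0.6, 0.7, 0.9]
opening: 92.6
gripper_force: 0.0
```

```bash
python3 - <<'E'
from h import *
st();c=shot("wrist","w2");print(w2px(c,[466,136,72]),w2px(c,[436,-109,42]),w2px(c,[391,306,76]))
E
```

```text
t2.75 pos [464.8 136.3 237.6] yaw 45.3 open 92.6 gf 0.0 F [0.6 0.7 0.9] T [0.01 0.02 0.03] j [ 0.23 -0.31  1.84 -0.    1.61  1.01]
[[321.93885534 185.94094574]] [[428.07423871 316.31677023]] [[162.09122639 126.695113  ]]
```

View pics/w2.png

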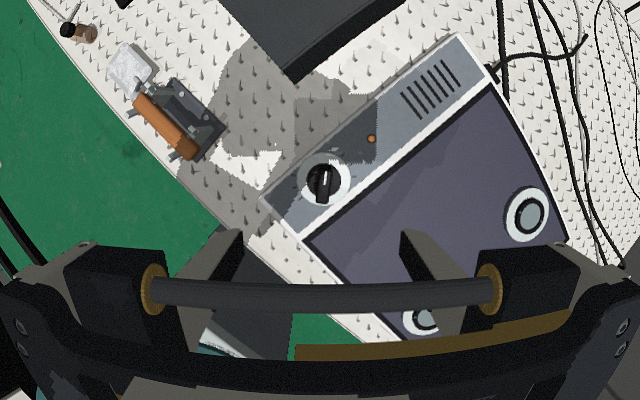

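The knob bar runs from (325,171) to (320,202), centred on the predicted pixel and about 6° off the tool's x axis. I'll go down and grip it.

>>> arm_command(plan=[{"grip": 100,"tx": 0,"ty": 0,"tz": 0.015,"turn": 6},{"grip": 100,"tx": 0.001,"ty": 0,"tz": 0.016,"turn": 0},{"grip": 100,"tx": 0,"ty": 0,"tz": 0.016,"turn": 0},{"grip": 80,"tx": 0,"ty": 0,"tz": 0.016,"turn": 0},{"grip": 80,"tx": 0,"ty": 0,"tz": 0.016,"turn": 0},{"grip": 70,"tx": 0,"ty": 0,"tz": 0.016,"turn": 0},{"grip": 60,"tx": 0,"ty": 0,"tz": 0.016,"turn": 0},{"grip": 60,"tx": 0,"ty": 0,"tz": 0.016,"turn": 0},{"grip": 60,"tx": 0,"ty": 0,"tz": 0.016,"turn": 0},{"grip": 60,"tx": 0,"ty": 0,"tz": 0.016,"turn": 0},{"grip": 60,"tx": 0,"ty": 0,"tz": 0.01,"turn": 0},{"grip": 60,"tx": 0,"ty": 0,"tz": 0,"turn": 0}])

```text
time_s: 3.8
position: [464.7, 136.6, 66.7]
eef_rot: [0.941, 0.337, -0.001, -0.0]
ft_force: [-0.2, -0.4, 0.1]
opening: 55.9
gripper_force: 0.0
```

>>> arm_command(plan=[{"grip": 0,"tx": 0,"ty": 0,"tz": 0,"turn": 0},{"grip": 0,"tx": 0,"ty": 0,"tz": 0,"turn": 0},{"grip": 0,"tx": 0,"ty": 0,"tz": 0,"turn": 0},{"grip": 0,"tx": 0,"ty": 0,"tz": 0,"turn": 0},{"grip": 0,"tx": 0,"ty": 0,"tz": 0,"turn": 0},{"grip": 0,"tx": 0,"ty": 0,"tz": 0,"turn": 0},{"grip": 0,"tx": 0,"ty": 0,"tz": 0,"turn": 0},{"grip": 0,"tx": 0,"ty": 0,"tz": 0,"turn": 0},{"grip": 0,"tx": 0,"ty": 0,"tz": 0,"turn": 0},{"grip": 0,"tx": 0,"ty": 0,"tz": 0,"turn": 0}])

```text
time_s: 4.63
position: [467.0, 135.6, 69.1]
eef_rot: [0.941, 0.338, 0.001, 0.002]
ft_force: [14.1, -14.3, -4.4]
opening: 14.2
gripper_force: 30.0
```

```bash
python3 -c "
from h import *
st()"
```

```text
t4.63 pos [467.  135.6  69.1] yaw 39.5 open 14.2 gf 30.0 F [ 14.1 -14.3  -4.4] T [-2.33 -2.39  0.07] j [ 0.23 -0.21  2.03 -0.    1.31  1.11]
```

>>> arm_command(plan=[{"grip": 0,"tx": 0,"ty": 0.003,"tz": 0,"turn": 0},{"grip": 0,"tx": 0,"ty": 0,"tz": 0,"turn": -5},{"grip": 0,"tx": 0,"ty": 0,"tz": 0,"turn": -5},{"grip": 0,"tx": 0,"ty": 0,"tz": 0,"turn": -5},{"grip": 0,"tx": 0,"ty": 0,"tz": 0,"turn": -5}])

```text
time_s: 5.05
position: [467.0, 135.5, 69.1]
eef_rot: [0.867, 0.498, -0.0, -0.001]
ft_force: [-8.5, 8.2, 6.7]
opening: 14.0
gripper_force: 30.0
```

```bash
python3 -c "
from h import *
st()"
```

```text
t5.05 pos [467.  135.5  69.1] yaw 59.8 open 14.0 gf 30.0 F [-8.5  8.2  6.7] T [ 1.46  1.43 -0.04] j [ 0.23 -0.21  2.03  0.    1.32  0.76]
```

>>> arm_command(plan=[{"grip": 0,"tx": 0.0004,"ty": -0.001,"tz": 0,"turn": -5},{"grip": 0,"tx": 0,"ty": 0,"tz": 0,"turn": -6},{"grip": 0,"tx": 0,"ty": 0,"tz": 0,"turn": -6},{"grip": 0,"tx": 0,"ty": 0,"tz": 0,"turn": -6},{"grip": 0,"tx": 0,"ty": 0,"tz": 0,"turn": -6},{"grip": 0,"tx": 0,"ty": 0,"tz": 0,"turn": -6},{"grip": 0,"tx": 0,"ty": 0,"tz": 0,"turn": -6},{"grip": 0,"tx": 0,"ty": 0,"tz": 0,"turn": -6}])

```text
time_s: 5.72
position: [465.9, 135.8, 69.1]
eef_rot: [0.596, 0.803, -0.001, -0.001]
ft_force: [-13.7, 0.9, 12.4]
opening: 14.0
gripper_force: 30.0
```

```bash
python3 -c "
from h import *
st()"
```

```text
t5.72 pos [465.9 135.8  69.1] yaw 106.8 open 14.0 gf 30.0 F [-13.7   0.9  12.4] T [ 0.13  2.5  -0.08] j [ 0.23 -0.21  2.03  0.    1.32 -0.06]
```

>>> arm_command(plan=[{"grip": 0,"tx": 0.0003,"ty": -0.001,"tz": 0,"turn": -5},{"grip": 0,"tx": 0,"ty": 0,"tz": 0,"turn": -6},{"grip": 0,"tx": 0,"ty": 0,"tz": 0,"turn": -6},{"grip": 0,"tx": 0,"ty": 0,"tz": 0,"turn": -6},{"grip": 0,"tx": 0,"ty": 0,"tz": 0,"turn": -6},{"grip": 0,"tx": 0,"ty": 0,"tz": 0,"turn": -6},{"grip": 0,"tx": 0,"ty": 0,"tz": 0,"turn": -6}])

```text
time_s: 6.3
position: [465.0, 135.2, 69.0]
eef_rot: [0.277, 0.961, -0.001, -0.001]
ft_force: [-11.6, -4.7, 12.5]
opening: 13.7
gripper_force: 30.0
```

```bash
python3 -c "
from h import *
st()"
```

```text
t6.30 pos [465.  135.2  69. ] yaw 147.8 open 13.7 gf 30.0 F [-11.6  -4.7  12.5] T [-1.02  2.1  -0.01] j [ 0.23 -0.21  2.03 -0.    1.32 -0.78]
```

>>> arm_command(plan=[{"grip": 0,"tx": 0.0005,"ty": -0.0005,"tz": -0.001,"turn": -5},{"grip": 0,"tx": 0,"ty": 0,"tz": 0,"turn": -6},{"grip": 0,"tx": 0,"ty": 0,"tz": 0,"turn": -6},{"grip": 0,"tx": 0,"ty": 0,"tz": 0,"turn": -6},{"grip": 0,"tx": 0,"ty": 0,"tz": 0,"turn": -6}])

```text
time_s: 6.72
position: [464.6, 134.5, 69.1]
eef_rot: [0.028, 1.0, -0.001, -0.001]
ft_force: [-2.3, -7.4, -2.4]
opening: 13.6
gripper_force: 30.0
```

```bash
python3 -c "
from h import *
st()"
```

```text
t6.72 pos [464.6 134.5  69.1] yaw 176.8 open 13.6 gf 30.0 F [-2.3 -7.4 -2.4] T [-1.52  0.17 -0.24] j [ 0.23 -0.21  2.04 -0.    1.32 -1.28]
```

>>> arm_command(plan=[{"grip": 0,"tx": 0,"ty": 0,"tz": 0,"turn": -4},{"grip": 0,"tx": 0,"ty": 0,"tz": 0,"turn": 0}])

```text
time_s: 6.88
position: [464.4, 134.6, 69.1]
eef_rot: [-0.007, 1.0, -0.001, -0.001]
ft_force: [-4.8, -7.2, -1.6]
opening: 14.0
gripper_force: 31.5
```

```bash
python3 -c "
from h import *
st()"
```

```text
t6.88 pos [464.4 134.6  69.1] yaw -179.2 open 14.0 gf 31.5 F [-4.8 -7.2 -1.6] T [-1.23  0.57 -0.63] j [ 0.23 -0.21  2.04 -0.    1.32 -1.35]
```

The knob is at its anticlockwise stop: the torque rises to -0.63 N·m at 181°, and the bar lies along the panel's x. I'll release it, rise and turn towards the spatula.

>>> arm_command(plan=[{"grip": 50,"tx": 0,"ty": 0,"tz": 0,"turn": 0},{"grip": 50,"tx": 0,"ty": 0,"tz": 0,"turn": 0},{"grip": 50,"tx": 0,"ty": 0,"tz": 0,"turn": 0},{"grip": 50,"tx": 0,"ty": 0,"tz": 0,"turn": 0},{"grip": 50,"tx": 0,"ty": 0,"tz": -0.01,"turn": 0},{"grip": 50,"tx": 0,"ty": 0,"tz": -0.02,"turn": 0},{"grip": 50,"tx": 0,"ty": 0,"tz": -0.03,"turn": 0},{"grip": 70,"tx": 0,"ty": 0,"tz": -0.03,"turn": 0},{"grip": 70,"tx": 0,"ty": 0,"tz": -0.03,"turn": 0},{"grip": 70,"tx": 0,"ty": 0,"tz": -0.02,"turn": 7},{"grip": 70,"tx": 0,"ty": 0,"tz": 0,"turn": 7},{"grip": 70,"tx": 0,"ty": 0,"tz": 0,"turn": 7}])

```text
time_s: 7.88
position: [465.5, 135.5, 212.3]
eef_rot: [0.181, 0.984, 0.001, 0.001]
ft_force: [-0.5, 0.0, -1.2]
opening: 65.3
gripper_force: 0.0
```

>>> arm_command(plan=[{"grip": 70,"tx": 0,"ty": 0,"tz": 0,"turn": 7},{"grip": 70,"tx": 0,"ty": 0,"tz": 0,"turn": 7},{"grip": 70,"tx": 0,"ty": 0,"tz": 0,"turn": 7},{"grip": 70,"tx": 0,"ty": 0,"tz": 0,"turn": 7},{"grip": 70,"tx": 0,"ty": 0,"tz": 0,"turn": 7},{"grip": 70,"tx": 0,"ty": 0,"tz": 0,"turn": 7},{"grip": 70,"tx": 0,"ty": 0,"tz": 0,"turn": 7},{"grip": 70,"tx": 0,"ty": 0,"tz": 0,"turn": 7},{"grip": 70,"tx": 0,"ty": 0,"tz": 0,"turn": 7},{"grip": 70,"tx": 0,"ty": 0,"tz": 0,"turn": 7}])

```text
time_s: 8.72
position: [465.1, 135.4, 210.6]
eef_rot: [0.712, 0.702, 0.0, 0.0]
ft_force: [-0.5, -0.2, 0.2]
opening: 65.0
gripper_force: 0.0
```

>>> arm_command(plan=[{"grip": 70,"tx": 0.03,"ty": -0.0145,"tz": 0,"turn": 0},{"grip": 70,"tx": 0.03,"ty": -0.0145,"tz": 0,"turn": 0},{"grip": 70,"tx": 0.03,"ty": -0.0145,"tz": 0,"turn": 0},{"grip": 70,"tx": 0.03,"ty": -0.0145,"tz": 0,"turn": 0},{"grip": 70,"tx": 0.03,"ty": -0.0145,"tz": 0,"turn": 0},{"grip": 70,"tx": 0,"ty": 0,"tz": 0,"turn": 0},{"grip": 70,"tx": 0,"ty": 0,"tz": 0,"turn": 0}])

```text
time_s: 9.3
position: [393.1, 287.0, 210.4]
eef_rot: [0.709, 0.705, 0.0, 0.0]
ft_force: [-0.7, -1.0, -0.1]
opening: 65.0
gripper_force: 0.0
```

```bash
python3 - <<'E'
from h import *
st();c=shot("wrist","w3");g=c["color"];hsv=cv2.cvtColor(g,cv2.COLOR_RGB2HSV)
m=cv2.inRange(hsv,(5,110,60),(18,255,255));m[250:]=0
cs,_=cv2.findContours(m,0,2);q=max(cs,key=cv2.contourArea);w=px2w(c,q[:,0],76).astype(np.float32);print(cv2.contourArea(q),cv2.boundingRect(q),cv2.minAreaRect(w))
E
```

```text
t9.30 pos [393.1 287.  210.4] yaw 89.7 open 65.0 gf 0.0 F [-0.7 -1.  -0.1] T [-0.06 -0.08  0.04] j [ 0.58 -0.3   1.87 -0.    1.57  0.58]
1938.5 (307, 119, 23, 103) ((390.69891357421875, 308.12615966796875), (19.264814376831055, 96.49480438232422), 0.5683619976043701)
```

View pics/w3.png

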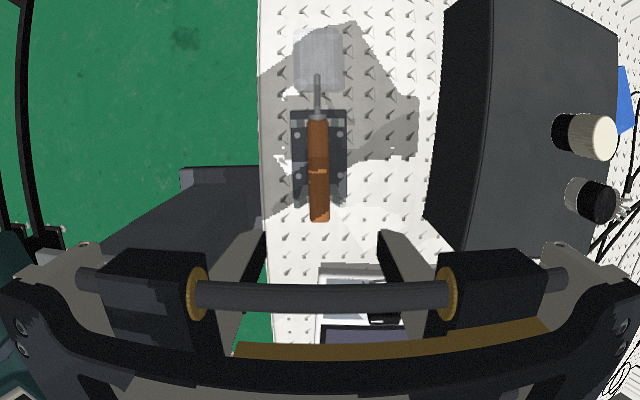

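The spatula handle's centre is at about pixel (318,170), world (390.7, 308.1), and its axis is 0.6° off y. I'll descend and grip.

>>> arm_command(plan=[{"grip": 70,"tx": 0.0115,"ty": -0.0011,"tz": 0,"turn": -0.8},{"grip": 70,"tx": 0.0115,"ty": -0.0011,"tz": 0.015,"turn": 0},{"grip": 70,"tx": 0,"ty": 0,"tz": 0.025,"turn": 0},{"grip": 70,"tx": 0,"ty": 0,"tz": 0.025,"turn": 0},{"grip": 70,"tx": 0,"ty": 0,"tz": 0.025,"turn": 0},{"grip": 70,"tx": 0,"ty": 0,"tz": 0.025,"turn": 0},{"grip": 70,"tx": 0,"ty": 0,"tz": 0.018,"turn": 0},{"grip": 70,"tx": 0,"ty": 0,"tz": 0.01,"turn": 0},{"grip": 70,"tx": 0,"ty": 0,"tz": 0,"turn": 0},{"grip": 70,"tx": 0,"ty": 0,"tz": 0,"turn": 0}])

```text
time_s: 10.18
position: [392.1, 308.8, 67.2]
eef_rot: [0.705, 0.709, 0.0, -0.0]
ft_force: [-0.8, -0.2, 1.8]
opening: 65.1
gripper_force: 0.0
```

>>> arm_command(plan=[{"grip": 0,"tx": 0,"ty": 0,"tz": 0,"turn": 0},{"grip": 0,"tx": 0,"ty": 0,"tz": 0,"turn": 0},{"grip": 0,"tx": 0,"ty": 0,"tz": 0,"turn": 0},{"grip": 0,"tx": 0,"ty": 0,"tz": 0,"turn": 0},{"grip": 0,"tx": 0,"ty": 0,"tz": 0,"turn": 0},{"grip": 0,"tx": 0,"ty": 0,"tz": 0,"turn": 0},{"grip": 0,"tx": 0,"ty": 0,"tz": 0,"turn": 0},{"grip": 0,"tx": 0,"ty": 0,"tz": 0,"turn": 0}])

```text
time_s: 10.85
position: [391.7, 308.9, 66.7]
eef_rot: [0.705, 0.709, 0.0, -0.0]
ft_force: [-0.2, 0.7, -0.1]
opening: 19.9
gripper_force: 30.0
```

```bash
python3 -c "
from h import *
st()"
```

```text
t10.85 pos [391.7 308.9  66.7] yaw 90.3 open 19.9 gf 30.0 F [-0.2  0.7 -0.1] T [-0.06 -0.01 -0.01] j [ 0.62 -0.17  2.01  0.    1.31  0.61]
```

>>> arm_command(plan=[{"grip": 0,"tx": 0,"ty": 0,"tz": -0.01,"turn": 0},{"grip": 0,"tx": 0,"ty": 0,"tz": -0.02,"turn": 0},{"grip": 0,"tx": 0,"ty": 0,"tz": -0.03,"turn": 0},{"grip": 0,"tx": 0,"ty": 0,"tz": -0.03,"turn": 0},{"grip": 0,"tx": 0,"ty": 0,"tz": -0.03,"turn": 0},{"grip": 0,"tx": 0,"ty": 0,"tz": -0.015,"turn": 0},{"grip": 0,"tx": -0.03,"ty": 0.002,"tz": 0,"turn": 0},{"grip": 0,"tx": -0.032,"ty": 0.0022,"tz": 0,"turn": 0},{"grip": 0,"tx": -0.032,"ty": 0.0022,"tz": 0,"turn": 0},{"grip": 0,"tx": -0.032,"ty": 0.0022,"tz": 0,"turn": 0},{"grip": 0,"tx": -0.032,"ty": 0.0022,"tz": 0,"turn": 0},{"grip": 0,"tx": -0.032,"ty": 0.0022,"tz": 0,"turn": 0}])

```text
time_s: 11.85
position: [405.4, 117.6, 202.5]
eef_rot: [0.705, 0.709, 0.0, 0.0]
ft_force: [0.1, -0.5, -0.3]
opening: 19.8
gripper_force: 30.0
```

>>> arm_command(plan=[{"grip": 0,"tx": -0.032,"ty": 0.0022,"tz": 0,"turn": 0},{"grip": 0,"tx": -0.032,"ty": 0.0022,"tz": 0,"turn": 0},{"grip": 0,"tx": -0.032,"ty": 0.0022,"tz": 0,"turn": 0},{"grip": 0,"tx": -0.032,"ty": 0.0022,"tz": 0,"turn": 0},{"grip": 0,"tx": -0.032,"ty": 0.0022,"tz": 0,"turn": 0},{"grip": 0,"tx": -0.032,"ty": 0.0022,"tz": 0,"turn": 0},{"grip": 0,"tx": -0.032,"ty": 0.0022,"tz": 0,"turn": 0},{"grip": 0,"tx": -0.032,"ty": 0.0022,"tz": 0,"turn": 0},{"grip": 0,"tx": -0.032,"ty": 0.0022,"tz": 0,"turn": 0},{"grip": 0,"tx": -0.032,"ty": 0.0022,"tz": 0,"turn": 0},{"grip": 0,"tx": -0.032,"ty": 0.0022,"tz": 0,"turn": 0},{"grip": 0,"tx": -0.032,"ty": 0.0022,"tz": 0,"turn": 0}])

```text
time_s: 12.85
position: [434.1, -266.6, 202.4]
eef_rot: [0.705, 0.709, 0.0, 0.0]
ft_force: [0.2, 0.6, -0.5]
opening: 19.7
gripper_force: 30.0
```

>>> arm_command(plan=[{"grip": 0,"tx": -0.032,"ty": 0.0022,"tz": 0,"turn": 0},{"grip": 0,"tx": -0.03,"ty": 0.0022,"tz": 0,"turn": 0},{"grip": 0,"tx": -0.01,"ty": 0,"tz": 0,"turn": 0},{"grip": 0,"tx": 0,"ty": 0,"tz": 0,"turn": 0},{"grip": 0,"tx": 0,"ty": 0,"tz": 0,"turn": 0}])

```text
time_s: 13.27
position: [439.0, -336.6, 201.8]
eef_rot: [0.705, 0.709, 0.0, -0.0]
ft_force: [-0.2, -0.0, -0.9]
opening: 19.6
gripper_force: 30.0
```

```bash
cat >> h.py <<'E'
def spots(c,zs=(40,44)):
    "window-side boss discs: dark ring around lighter centre; print white flange blobs on panel"
    g=c["color"];hsv=cv2.cvtColor(g,cv2.COLOR_RGB2HSV)
    m=cv2.inRange(hsv,(0,0,150),(180,60,255))
    cs,hi=cv2.findContours(m,cv2.RETR_TREE,cv2.CHAIN_APPROX_NONE)
    for q in cs:
        if len(q)<20 or cv2.contourArea(q)<60: continue
        w=px2w(c,q[:,0],38).astype(np.float32);(x,y),(a,b),t=cv2.fitEllipse(w)
        if 60<min(a,b) and max(a,b)<100 and max(a,b)/min(a,b)<1.25: print(c["n"],"flange",np.round([x,y,a,b],1))
E
python3 - <<'E'
from h import *
st();c=shot("wrist","w4");spots(c);print(w2px(c,[[436,-109,38],[636,-98,38]]));spots(shot("top"))
E
```

```text
t13.27 pos [ 439.  -336.6  201.8] yaw 90.3 open 19.6 gf 30.0 F [-0.2 -0.  -0.9] T [-0.05 -0.1  -0.  ] j [-0.7  -0.14  1.75  0.    1.53 -0.71]
[[318.9152887  -27.51958853]
 [494.38104287 -13.25209105]]
top flange [638.1 -99.3  77.7  78.3]
```

View pics/w4.png

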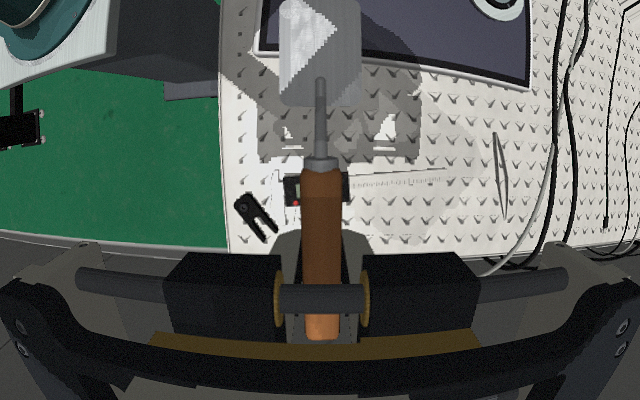

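The wrist view shows the spatula held straight, with the fork and caliper below. The cells are above the picture's edge, so I'll use the fixed cameras for them.

```bash
python3 - <<'E'
from h import *
c=shot("top");spots(c)
c["color"]=cv2.imread("pics/top0.png")[:,:,::-1].copy();print("initial");spots(c)
s=shot("scene","s1");spots(s);s["color"]=cv2.imread("pics/scene0.png")[:,:,::-1].copy();spots(s)
print(w2px(shot("scene"),[[437,-109,38],[638,-99,38]]))
c=shot("wrist");E
E
python3 - <<'E'
import cv2
a=cv2.imread("pics/s1.png")[130:260,240:420];cv2.imwrite("pics/s1c.png",cv2.resize(a,None,fx=4,fy=4,interpolation=2))
E
```

```text
top flange [638.1 -99.2  77.7  78.4]
initial
top flange [423.3 139.3  60.9  74.3]
top flange [ 438.3 -109.    77.6   78.1]
top flange [638.1 -99.3  77.2  78. ]
top flange [800.1 274.7  63.4  74. ]
scene flange [ 437.7 -108.1   75.9   78. ]
[[350.63430394 185.69975347]
 [303.61909803 179.97432465]]Traceback (most recent call last):
  File "<stdin>", line 6, in <module>
NameError: name 'E' is not defined
```

View pics/s1c.png

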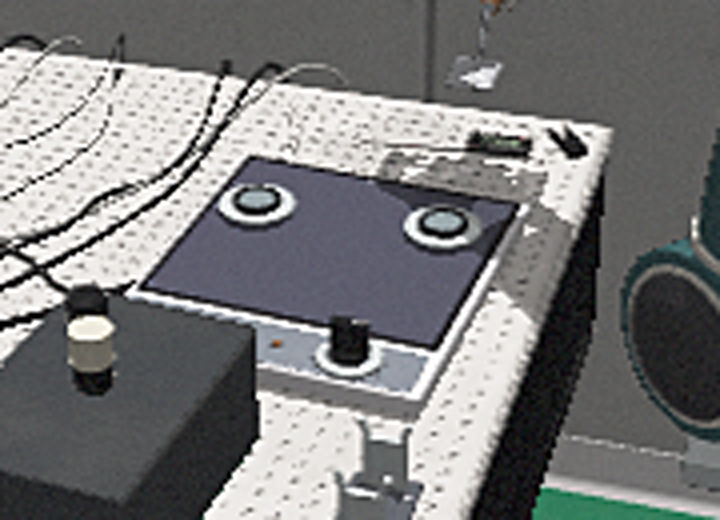

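Both cells are unmoved: near cell at (438,-108.5), far cell at (638,-99). I'll lower the blade beside the near cell.

>>> arm_command(plan=[{"grip": 0,"tx": 0.013,"ty": 0,"tz": 0,"turn": 0},{"grip": 0,"tx": 0.013,"ty": 0,"tz": 0.01,"turn": 0},{"grip": 0,"tx": 0,"ty": 0,"tz": 0.02,"turn": 0},{"grip": 0,"tx": 0,"ty": 0,"tz": 0.025,"turn": 0},{"grip": 0,"tx": 0,"ty": 0,"tz": 0.025,"turn": 0},{"grip": 0,"tx": 0,"ty": 0,"tz": 0.025,"turn": 0},{"grip": 0,"tx": 0,"ty": 0,"tz": 0.012,"turn": 0},{"grip": 0,"tx": 0,"ty": 0,"tz": 0.005,"turn": 0},{"grip": 0,"tx": 0,"ty": 0,"tz": 0,"turn": 0},{"grip": 0,"tx": 0,"ty": 0,"tz": 0,"turn": 0}])

```text
time_s: 14.4
position: [439.5, -310.9, 80.9]
eef_rot: [0.705, 0.709, 0.0, 0.001]
ft_force: [-0.2, -0.5, -0.1]
opening: 19.5
gripper_force: 30.0
```

>>> arm_command(plan=[{"grip": 0,"tx": 0,"ty": 0,"tz": 0.002,"turn": 0},{"grip": 0,"tx": 0,"ty": 0,"tz": 0.001,"turn": 0},{"grip": 0,"tx": 0,"ty": 0,"tz": 0,"turn": 0}])

```text
time_s: 14.65
position: [439.2, -311.0, 77.2]
eef_rot: [0.705, 0.709, 0.0, 0.0]
ft_force: [-1.1, -0.1, -1.2]
opening: 19.4
gripper_force: 30.0
```

>>> arm_command(plan=[{"grip": 0,"tx": 0,"ty": 0,"tz": 0.001,"turn": 0},{"grip": 0,"tx": 0,"ty": 0,"tz": 0.001,"turn": 0},{"grip": 0,"tx": 0,"ty": 0,"tz": 0,"turn": 0}])

```text
time_s: 14.9
position: [439.0, -310.8, 74.5]
eef_rot: [0.705, 0.709, 0.0, -0.0]
ft_force: [-0.1, -0.8, -1.4]
opening: 20.0
gripper_force: 30.0
```

```bash
python3 - <<'E'
from h import *
st();s=shot("scene","s2");spots(s)
a=s["color"][150:230,290:410,::-1];cv2.imwrite("pics/s2c.png",cv2.resize(a,None,fx=6,fy=6,interpolation=2))
E
```

```text
t14.90 pos [ 439.  -310.8   74.5] yaw 90.3 open 20.0 gf 30.0 F [-0.1 -0.8 -1.4] T [-0.09 -0.06  0.01] j [-0.66 -0.09  1.92  0.    1.31 -0.67]
```

View pics/s2c.png

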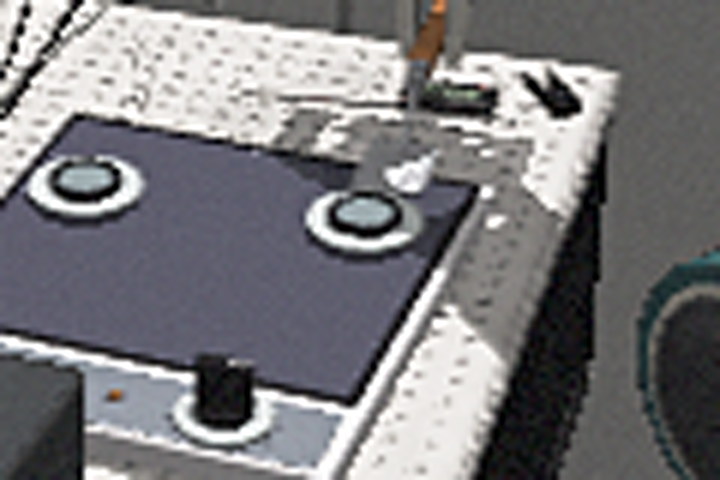

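The blade lies just behind the near cell at crop pixel (405,175). I'll probe for the glass.

>>> arm_command(plan=[{"grip": 0,"tx": 0,"ty": 0,"tz": 0.001,"turn": 0},{"grip": 0,"tx": 0,"ty": 0,"tz": 0.001,"turn": 0},{"grip": 0,"tx": 0,"ty": 0,"tz": 0,"turn": 0}])

```text
time_s: 15.2
position: [439.0, -310.8, 72.5]
eef_rot: [0.705, 0.709, -0.0, -0.0]
ft_force: [1.3, 0.1, -0.1]
opening: 19.6
gripper_force: 30.0
```

>>> arm_command(plan=[{"grip": 0,"tx": 0,"ty": 0,"tz": 0.001,"turn": 0},{"grip": 0,"tx": 0,"ty": 0,"tz": 0,"turn": 0}])

```text
time_s: 15.37
position: [439.1, -310.9, 71.7]
eef_rot: [0.705, 0.709, -0.0, 0.0]
ft_force: [-0.9, -1.3, 0.6]
opening: 19.5
gripper_force: 30.0
```

>>> arm_command(plan=[{"grip": 0,"tx": 0,"ty": 0,"tz": 0.001,"turn": 0},{"grip": 0,"tx": 0,"ty": 0,"tz": 0,"turn": 0}])

```text
time_s: 15.53
position: [439.1, -310.9, 70.7]
eef_rot: [0.705, 0.709, -0.0, 0.0]
ft_force: [0.1, -1.3, 2.1]
opening: 19.6
gripper_force: 30.0
```

>>> arm_command(plan=[{"grip": 0,"tx": 0,"ty": 0,"tz": 0.001,"turn": 0},{"grip": 0,"tx": 0,"ty": 0,"tz": 0,"turn": 0}])

```text
time_s: 15.7
position: [439.1, -310.9, 69.6]
eef_rot: [0.705, 0.709, 0.0, 0.0]
ft_force: [-0.3, -1.9, 1.6]
opening: 19.9
gripper_force: 30.0
```

```bash
python3 -c "
from h import *
st()"
```

```text
t15.70 pos [ 439.1 -310.9   69.6] yaw 90.3 open 19.9 gf 30.0 F [-0.3 -1.9  1.6] T [ 0.01 -0.11  0.02] j [-0.66 -0.09  1.92  0.    1.3  -0.67]
```

>>> arm_command(plan=[{"grip": 0,"tx": 0,"ty": 0,"tz": -0.0013,"turn": 0},{"grip": 0,"tx": 0,"ty": 0,"tz": -0.0013,"turn": 0},{"grip": 0,"tx": 0,"ty": 0,"tz": 0,"turn": 0},{"grip": 0,"tx": 0,"ty": 0,"tz": 0,"turn": 0}])

```text
time_s: 16.03
position: [439.0, -310.8, 72.2]
eef_rot: [0.705, 0.709, 0.0, -0.0]
ft_force: [-0.4, -0.4, -0.9]
opening: 19.8
gripper_force: 30.0
```

```bash
python3 -c "
from h import *
st()"
```

```text
t16.03 pos [ 439.  -310.8   72.2] yaw 90.3 open 19.8 gf 30.0 F [-0.4 -0.4 -0.9] T [-0.05 -0.08  0.01] j [-0.66 -0.09  1.92  0.    1.31 -0.67]
```

>>> arm_command(plan=[{"grip": 0,"tx": 0.004,"ty": 0,"tz": 0,"turn": 0},{"grip": 0,"tx": 0.004,"ty": 0,"tz": 0,"turn": 0},{"grip": 0,"tx": 0.004,"ty": 0,"tz": 0,"turn": 0},{"grip": 0,"tx": 0.003,"ty": 0,"tz": 0,"turn": 0},{"grip": 0,"tx": 0.003,"ty": 0,"tz": 0,"turn": 0},{"grip": 0,"tx": 0.003,"ty": 0,"tz": 0,"turn": 0},{"grip": 0,"tx": 0,"ty": 0,"tz": 0,"turn": 0}])

```text
time_s: 16.62
position: [438.9, -289.3, 72.3]
eef_rot: [0.705, 0.709, 0.0, -0.0]
ft_force: [-0.0, 0.2, -0.9]
opening: 20.0
gripper_force: 30.0
```

```bash
python3 - <<'E'
from h import *
st();s=shot("scene","s3");spots(s);spots(shot("top"))
a=s["color"][160:220,310:400,::-1];b=cv2.imread("pics/s2.png")[160:220,310:400];cv2.imwrite("pics/s3c.png",cv2.resize(np.vstack([b,a]),None,fx=5,fy=5,interpolation=2))
E
```

```text
t16.62 pos [ 438.9 -289.3   72.3] yaw 90.4 open 20.0 gf 30.0 F [-0.   0.2 -0.9] T [-0.06 -0.06 -0.03] j [-0.63 -0.12  1.95  0.    1.31 -0.64]
top flange [638.1 -99.1  77.8  78.5]
```

View pics/s3c.png

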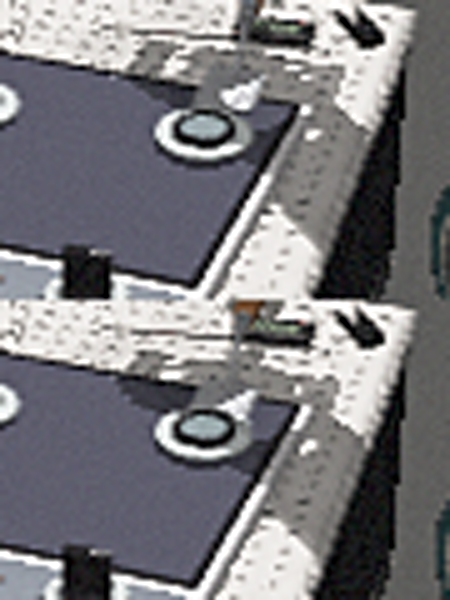

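The blade is at the near cell's rim and the cell hasn't moved; its ring is still at about crop pixel (205,430). I'll lift to about 23°.

>>> arm_command(plan=[{"grip": 0,"tx": 0.002,"ty": 0,"tz": 0,"turn": 0},{"grip": 0,"tx": 0.001,"ty": 0,"tz": -0.006,"turn": 0},{"grip": 0,"tx": 0.001,"ty": 0,"tz": -0.007,"turn": 0},{"grip": 0,"tx": 0.0025,"ty": 0,"tz": -0.006,"turn": 0},{"grip": 0,"tx": 0.0024,"ty": 0,"tz": -0.006,"turn": 0},{"grip": 0,"tx": 0,"ty": 0,"tz": 0,"turn": 0},{"grip": 0,"tx": 0,"ty": 0,"tz": 0,"turn": 0}])

```text
time_s: 17.3
position: [439.1, -281.0, 97.9]
eef_rot: [0.705, 0.709, 0.0, 0.001]
ft_force: [-1.2, -0.4, -2.0]
opening: 19.7
gripper_force: 30.0
```

```bash
python3 - <<'E'
from h import *
st();s=shot("scene","s4");spots(s)
a=s["color"][160:220,310:400,::-1];cv2.imwrite("pics/s4c.png",cv2.resize(a,None,fx=5,fy=5,interpolation=2))
E
```

```text
t17.30 pos [ 439.1 -281.    97.9] yaw 90.3 open 19.7 gf 30.0 F [-1.2 -0.4 -2. ] T [-0.19 -0.09 -0.05] j [-0.62 -0.15  1.93 -0.    1.36 -0.62]
```

View pics/s4c.png

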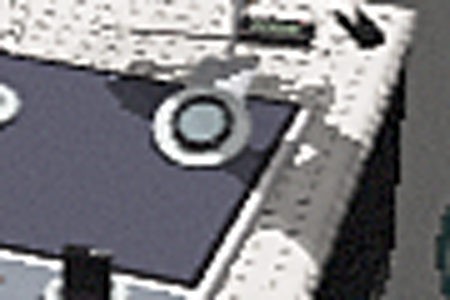

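The near cell is tilting on the blade as planned, and its ring is now rounder at crop pixel (205,122). I'll continue along the arc.

>>> arm_command(plan=[{"grip": 0,"tx": 0.0035,"ty": 0,"tz": -0.0064,"turn": 0},{"grip": 0,"tx": 0.0036,"ty": 0,"tz": -0.0064,"turn": 0},{"grip": 0,"tx": 0.0039,"ty": 0,"tz": -0.0047,"turn": 0},{"grip": 0,"tx": 0.0039,"ty": 0,"tz": -0.0046,"turn": 0},{"grip": 0,"tx": 0.0046,"ty": 0,"tz": -0.0039,"turn": 0},{"grip": 0,"tx": 0.0047,"ty": 0,"tz": -0.0039,"turn": 0},{"grip": 0,"tx": 0.0053,"ty": 0,"tz": -0.0031,"turn": 0},{"grip": 0,"tx": 0.0053,"ty": 0,"tz": -0.003,"turn": 0}])

```text
time_s: 18.02
position: [438.7, -245.5, 133.6]
eef_rot: [0.705, 0.709, 0.0, 0.0]
ft_force: [-0.1, -1.1, -1.0]
opening: 19.9
gripper_force: 30.0
```

```bash
python3 - <<'E'
from h import *
st();s=shot("scene","s5")
a=s["color"][150:220,310:400,::-1];cv2.imwrite("pics/s5c.png",cv2.resize(a,None,fx=5,fy=5,interpolation=2))
E
```

```text
t18.02 pos [ 438.7 -245.5  133.6] yaw 90.3 open 19.9 gf 30.0 F [-0.1 -1.1 -1. ] T [-0.06 -0.01  0.04] j [-0.56 -0.22  1.93  0.    1.43 -0.57]
```

View pics/s5c.png

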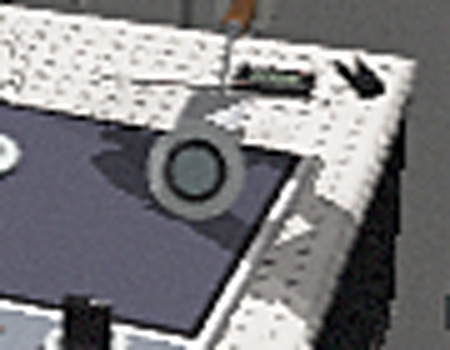

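The cell now leans at about 60°, facing the scene camera. I'll push it over.

>>> arm_command(plan=[{"grip": 0,"tx": 0.0057,"ty": 0,"tz": -0.0021,"turn": 0},{"grip": 0,"tx": 0.0058,"ty": 0,"tz": -0.0021,"turn": 0},{"grip": 0,"tx": 0.006,"ty": 0,"tz": -0.001,"turn": 0},{"grip": 0,"tx": 0.006,"ty": 0,"tz": -0.001,"turn": 0},{"grip": 0,"tx": 0.006,"ty": 0,"tz": 0,"turn": 0},{"grip": 0,"tx": 0.006,"ty": 0,"tz": 0,"turn": 0},{"grip": 0,"tx": 0.006,"ty": 0,"tz": 0.001,"turn": 0},{"grip": 0,"tx": 0.006,"ty": 0,"tz": 0.001,"turn": 0},{"grip": 0,"tx": 0,"ty": 0,"tz": 0,"turn": 0},{"grip": 0,"tx": 0,"ty": 0,"tz": -0.02,"turn": 0},{"grip": 0,"tx": -0.02,"ty": 0,"tz": -0.03,"turn": 0},{"grip": 0,"tx": -0.03,"ty": 0,"tz": -0.03,"turn": 0}])

```text
time_s: 19.07
position: [438.5, -247.1, 217.6]
eef_rot: [0.704, 0.71, 0.0, -0.001]
ft_force: [0.8, -0.7, 0.1]
opening: 19.8
gripper_force: 30.0
```

```bash
python3 - <<'E'
from h import *
st();s=shot("scene","s6");spots(s);t=shot("top","t6");spots(t)
a=s["color"][150:230,290:410,::-1];b=t["color"][130:260,290:430,::-1]
a=cv2.resize(a,(480,320),interpolation=2);b=cv2.resize(b,(320,297),interpolation=2);o=np.zeros((320,800,3),np.uint8);o[:,:480]=a;o[:297,480:]=b;cv2.imwrite("pics/s6c.png",o)
E
```

```text
t19.07 pos [ 438.5 -247.1  217.6] yaw 90.5 open 19.8 gf 30.0 F [ 0.8 -0.7  0.1] T [-0.01 -0.12 -0.01] j [-0.56 -0.26  1.83  0.    1.57 -0.57]
scene flange [440.4 -13.6  65.6  78.3]
top flange [638.1 -99.1  77.8  78.5]
```

View pics/s6c.png

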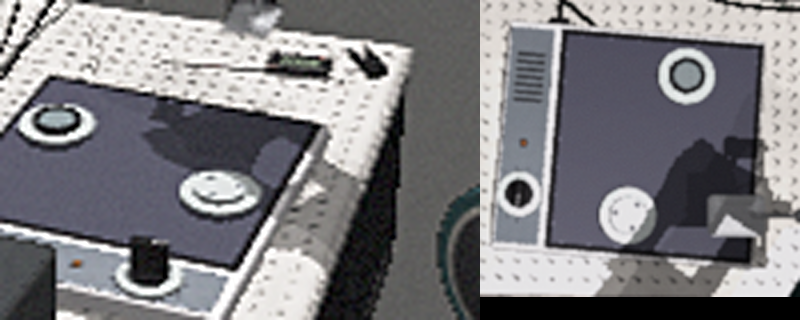

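The near cell is turned: its screw side is up at about (440,-14). The far cell is unchanged at (638.1,-99.2), so I'll do the same there.

>>> arm_command(plan=[{"grip": 0,"tx": -0.014,"ty": 0.01,"tz": 0,"turn": 0},{"grip": 0,"tx": -0.014,"ty": 0.02,"tz": 0,"turn": 0},{"grip": 0,"tx": -0.014,"ty": 0.03,"tz": 0,"turn": 0},{"grip": 0,"tx": -0.014,"ty": 0.03,"tz": 0,"turn": 0},{"grip": 0,"tx": 0,"ty": 0.03,"tz": 0,"turn": 0},{"grip": 0,"tx": 0,"ty": 0.03,"tz": 0,"turn": 0},{"grip": 0,"tx": 0,"ty": 0.03,"tz": 0,"turn": 0},{"grip": 0,"tx": 0,"ty": 0.02,"tz": 0,"turn": 0},{"grip": 0,"tx": 0,"ty": 0,"tz": 0.025,"turn": 0},{"grip": 0,"tx": 0,"ty": 0,"tz": 0.025,"turn": 0},{"grip": 0,"tx": 0,"ty": 0,"tz": 0.025,"turn": 0},{"grip": 0,"tx": 0,"ty": 0,"tz": 0.02,"turn": 0}])

```text
time_s: 20.17
position: [638.5, -302.3, 118.8]
eef_rot: [0.705, 0.709, -0.0, -0.001]
ft_force: [0.4, 0.0, -0.7]
opening: 20.2
gripper_force: 30.0
```

>>> arm_command(plan=[{"grip": 0,"tx": 0,"ty": 0,"tz": 0.02,"turn": 0},{"grip": 0,"tx": 0,"ty": 0,"tz": 0.015,"turn": 0},{"grip": 0,"tx": 0,"ty": 0,"tz": 0.006,"turn": 0},{"grip": 0,"tx": 0,"ty": 0,"tz": 0,"turn": 0},{"grip": 0,"tx": 0,"ty": 0,"tz": 0,"turn": 0}])

```text
time_s: 20.58
position: [639.2, -303.0, 81.5]
eef_rot: [0.705, 0.709, 0.0, 0.0]
ft_force: [0.1, 0.6, 1.2]
opening: 19.5
gripper_force: 30.0
```

```bash
python3 - <<'E'
from h import *
st();s=shot("scene","s7");spots(s);t=shot("top","t7");spots(t)
t["color"]=cv2.imread("pics/t6.png")[:,:,::-1].copy()
E
```

```text
t20.58 pos [ 639.2 -303.    81.5] yaw 90.3 open 19.5 gf 30.0 F [0.1 0.6 1.2] T [-0.04 -0.08 -0.02] j [-0.48  0.26  1.53  0.    1.35 -0.48]
scene flange [438.6 -13.7  67.5  74.1]
top flange [639.3 -96.7  67.6  74.7]
```

>>> arm_command(plan=[{"grip": 0,"tx": 0,"ty": 0,"tz": 0.005,"turn": 0},{"grip": 0,"tx": 0,"ty": 0,"tz": 0.003,"turn": 0},{"grip": 0,"tx": 0,"ty": 0,"tz": 0.001,"turn": 0},{"grip": 0,"tx": 0,"ty": 0,"tz": 0,"turn": 0},{"grip": 0,"tx": 0,"ty": 0,"tz": 0,"turn": 0}])

```text
time_s: 21.1
position: [639.0, -302.9, 71.9]
eef_rot: [0.705, 0.709, -0.0, -0.0]
ft_force: [-0.4, 0.5, -1.0]
opening: 19.8
gripper_force: 30.0
```

```bash
python3 -c "
from h import *
st()"
```

```text
t21.10 pos [ 639.  -302.9   71.9] yaw 90.3 open 19.8 gf 30.0 F [-0.4  0.5 -1. ] T [-0.08 -0.07 -0.04] j [-0.48  0.27  1.54  0.    1.33 -0.48]
```

>>> arm_command(plan=[{"grip": 0,"tx": 0.004,"ty": 0,"tz": -0.0003,"turn": 0},{"grip": 0,"tx": 0.004,"ty": 0,"tz": 0,"turn": 0},{"grip": 0,"tx": 0.004,"ty": 0,"tz": 0,"turn": 0},{"grip": 0,"tx": 0.004,"ty": 0,"tz": 0,"turn": 0},{"grip": 0,"tx": 0.003,"ty": 0,"tz": 0,"turn": 0},{"grip": 0,"tx": 0.003,"ty": 0,"tz": 0,"turn": 0},{"grip": 0,"tx": 0.003,"ty": 0,"tz": 0,"turn": 0},{"grip": 0,"tx": 0,"ty": 0,"tz": 0,"turn": 0}])

```text
time_s: 21.77
position: [638.9, -277.4, 72.2]
eef_rot: [0.705, 0.709, 0.0, -0.0]
ft_force: [-0.0, -0.5, -0.8]
opening: 19.9
gripper_force: 30.0
```

>>> arm_command(plan=[{"grip": 0,"tx": 0.001,"ty": 0,"tz": -0.006,"turn": 0},{"grip": 0,"tx": 0.001,"ty": 0,"tz": -0.007,"turn": 0},{"grip": 0,"tx": 0.0025,"ty": 0,"tz": -0.006,"turn": 0},{"grip": 0,"tx": 0.0024,"ty": 0,"tz": -0.006,"turn": 0},{"grip": 0,"tx": 0,"ty": 0,"tz": 0,"turn": 0},{"grip": 0,"tx": 0,"ty": 0,"tz": 0,"turn": 0}])

```text
time_s: 22.27
position: [639.0, -271.1, 97.9]
eef_rot: [0.705, 0.709, 0.0, 0.001]
ft_force: [0.5, -1.1, -1.4]
opening: 19.6
gripper_force: 30.0
```

```bash
python3 -c "
from h import *
st();s=shot('scene','s8');spots(s);g=s['color']
p=w2px(s,[[638,-99,38]])[0].astype(int);print(p)
for n in ('s7','s8'):
    a=cv2.imread(f'pics/{n}.png')[p[1]-14:p[1]+14,p[0]-20:p[0]+20].min(2);m=cv2.inRange(a,140,255);print(n,cv2.boundingRect(m))
"
```

```text
t22.27 pos [ 639.  -271.1   97.9] yaw 90.3 open 19.6 gf 30.0 F [ 0.5 -1.1 -1.4] T [-0.16 -0.12 -0.03] j [-0.44  0.22  1.55 -0.    1.37 -0.44]
[303 179]
s7 (0, 0, 40, 26)
s8 (0, 0, 40, 26)
```

>>> arm_command(plan=[{"grip": 0,"tx": 0.0035,"ty": 0,"tz": -0.0064,"turn": 0},{"grip": 0,"tx": 0.0036,"ty": 0,"tz": -0.0064,"turn": 0},{"grip": 0,"tx": 0.0039,"ty": 0,"tz": -0.0047,"turn": 0},{"grip": 0,"tx": 0.0039,"ty": 0,"tz": -0.0046,"turn": 0},{"grip": 0,"tx": 0.0046,"ty": 0,"tz": -0.0039,"turn": 0},{"grip": 0,"tx": 0.0047,"ty": 0,"tz": -0.0039,"turn": 0},{"grip": 0,"tx": 0.0053,"ty": 0,"tz": -0.0031,"turn": 0},{"grip": 0,"tx": 0.0053,"ty": 0,"tz": -0.003,"turn": 0}])

```text
time_s: 22.98
position: [638.6, -235.6, 133.6]
eef_rot: [0.705, 0.709, 0.0, 0.0]
ft_force: [0.9, -0.3, -1.1]
opening: 20.0
gripper_force: 30.0
```

>>> arm_command(plan=[{"grip": 0,"tx": 0.0057,"ty": 0,"tz": -0.0021,"turn": 0},{"grip": 0,"tx": 0.0058,"ty": 0,"tz": -0.0021,"turn": 0},{"grip": 0,"tx": 0.006,"ty": 0,"tz": -0.001,"turn": 0},{"grip": 0,"tx": 0.006,"ty": 0,"tz": -0.001,"turn": 0},{"grip": 0,"tx": 0.006,"ty": 0,"tz": 0,"turn": 0},{"grip": 0,"tx": 0.006,"ty": 0,"tz": 0,"turn": 0},{"grip": 0,"tx": 0.006,"ty": 0,"tz": 0.001,"turn": 0},{"grip": 0,"tx": 0.006,"ty": 0,"tz": 0.001,"turn": 0},{"grip": 0,"tx": 0,"ty": 0,"tz": 0,"turn": 0},{"grip": 0,"tx": 0,"ty": 0,"tz": -0.02,"turn": 0},{"grip": 0,"tx": -0.02,"ty": 0,"tz": -0.03,"turn": 0},{"grip": 0,"tx": -0.03,"ty": 0,"tz": -0.03,"turn": 0}])

```text
time_s: 23.98
position: [638.5, -236.9, 217.4]
eef_rot: [0.704, 0.71, -0.0, -0.001]
ft_force: [0.2, 0.2, -0.4]
opening: 19.7
gripper_force: 30.0
```

```bash
python3 - <<'E'
from h import *
st();s=shot("scene","s9");spots(s);t=shot("top","t9");spots(t)
# darkness inside boss: window side has dark ring
for n,xy in(("near",(439,-13.5)),("far",(639,-4))):
    for cam in(s,t):
        m=np.zeros(cam["color"].shape[:2],np.uint8);k=np.arange(0,6.3,.2)
        p=w2px(cam,np.c_[xy[0]+20*np.cos(k),xy[1]+20*np.sin(k),0*k+44]);cv2.fillPoly(m,[p.astype(np.int32)],1)
        print(n,cam["n"],"dark fraction",np.mean(cam["color"][m>0].max(1)<90),"mean",cam["color"][m>0].mean())
E
```

```text
t23.98 pos [ 638.5 -236.9  217.4] yaw 90.5 open 19.7 gf 30.0 F [ 0.2  0.2 -0.4] T [-0.04 -0.11 -0.01] j [-0.39  0.14  1.45  0.    1.55 -0.4 ]
scene flange [635.6  -5.1  70.2  78. ]
top flange [636.2  -6.9  76.   79.6]
near scene dark fraction 0.05263157894736842 mean 133.98830409356725
near top dark fraction 0.020689655172413793 mean 132.24597701149426
far scene dark fraction 0.0 mean 226.40740740740742
far top dark fraction 0.0 mean 225.79075425790754
```

The far cell is turned: it shows a plain bright face at about (636,-6). I'll take the spatula back to its rest.

>>> arm_command(plan=[{"grip": 0,"tx": 0,"ty": -0.02,"tz": 0,"turn": 0},{"grip": 0,"tx": 0,"ty": -0.03,"tz": 0,"turn": 0},{"grip": 0,"tx": 0,"ty": -0.03,"tz": 0,"turn": 0},{"grip": 0,"tx": 0,"ty": -0.03,"tz": 0,"turn": 0},{"grip": 0,"tx": 0,"ty": -0.03,"tz": 0,"turn": 0},{"grip": 0,"tx": 0,"ty": -0.03,"tz": 0,"turn": 0},{"grip": 0,"tx": 0,"ty": -0.03,"tz": 0,"turn": 0},{"grip": 0,"tx": 0.02,"ty": -0.03,"tz": 0,"turn": 0},{"grip": 0,"tx": 0.035,"ty": 0,"tz": 0,"turn": 0},{"grip": 0,"tx": 0.035,"ty": 0,"tz": 0,"turn": 0},{"grip": 0,"tx": 0.035,"ty": 0,"tz": 0,"turn": 0},{"grip": 0,"tx": 0.035,"ty": 0,"tz": 0,"turn": 0}])

```text
time_s: 25.08
position: [407.0, -78.2, 216.5]
eef_rot: [0.705, 0.709, 0.0, 0.0]
ft_force: [0.2, -0.2, -0.6]
opening: 19.5
gripper_force: 30.0
```

>>> arm_command(plan=[{"grip": 0,"tx": 0.035,"ty": 0,"tz": 0,"turn": 0},{"grip": 0,"tx": 0.035,"ty": 0,"tz": 0,"turn": 0},{"grip": 0,"tx": 0.035,"ty": 0,"tz": 0,"turn": 0},{"grip": 0,"tx": 0.035,"ty": 0,"tz": 0,"turn": 0},{"grip": 0,"tx": 0.035,"ty": 0,"tz": 0,"turn": 0},{"grip": 0,"tx": 0.035,"ty": 0,"tz": 0,"turn": 0},{"grip": 0,"tx": 0.035,"ty": 0,"tz": 0,"turn": 0},{"grip": 0,"tx": 0.035,"ty": 0,"tz": 0,"turn": 0},{"grip": 0,"tx": 0.035,"ty": 0,"tz": 0,"turn": 0},{"grip": 0,"tx": 0.035,"ty": 0,"tz": 0,"turn": 0},{"grip": 0,"tx": 0,"ty": 0,"tz": 0,"turn": 0},{"grip": 0,"tx": 0,"ty": 0,"tz": 0,"turn": 0}])

```text
time_s: 26.08
position: [405.0, 271.7, 215.9]
eef_rot: [0.704, 0.71, -0.001, -0.0]
ft_force: [0.1, -0.2, -1.4]
opening: 19.7
gripper_force: 30.0
```

```bash
python3 - <<'E'
from h import *
st();goto(391.7,308.9);c=shot("wrist","w9");g=c["color"];hsv=cv2.cvtColor(g,cv2.COLOR_RGB2HSV)
t=shot("top");spots(t);spots(shot("scene"))
E
```

```text
t26.08 pos [405.  271.7 215.9] yaw 90.5 open 19.7 gf 30.0 F [ 0.1 -0.2 -1.4] T [-0.11 -0.11 -0.02] j [ 0.54 -0.29  1.86  0.    1.58  0.53]
tool shift to (391.7, 308.9) [ 37.3 -13. ]
top flange [423.5 140.   60.5  74.4]
top flange [438.3 -18.1  77.6  78.6]
top flange [635.9  -7.7  77.9  78.8]
scene flange [634.6  -6.1  71.7  79.9]
```

>>> arm_command(plan=[{"grip": 0,"tx": 0.0187,"ty": -0.0065,"tz": 0,"turn": 0},{"grip": 0,"tx": 0.0187,"ty": -0.0065,"tz": 0,"turn": 0},{"grip": 0,"tx": 0,"ty": 0,"tz": 0.02,"turn": 0},{"grip": 0,"tx": 0,"ty": 0,"tz": 0.03,"turn": 0},{"grip": 0,"tx": 0,"ty": 0,"tz": 0.03,"turn": 0},{"grip": 0,"tx": 0,"ty": 0,"tz": 0.025,"turn": 0},{"grip": 0,"tx": 0,"ty": 0,"tz": 0.01,"turn": 0},{"grip": 0,"tx": 0,"ty": 0,"tz": 0,"turn": 0},{"grip": 0,"tx": 0,"ty": 0,"tz": 0,"turn": 0},{"grip": 0,"tx": 0,"ty": 0,"tz": 0,"turn": 0}])

```text
time_s: 27.07
position: [393.3, 307.9, 103.8]
eef_rot: [0.705, 0.709, 0.001, 0.0]
ft_force: [-0.1, 0.0, -1.2]
opening: 19.9
gripper_force: 30.0
```

```bash
python3 -c "
from h import *
st();goto(391.7,308.9)"
```

```text
t27.07 pos [393.3 307.9 103.8] yaw 90.3 open 19.9 gf 30.0 F [-0.1  0.  -1.2] T [-0.05 -0.08 -0.06] j [ 0.61 -0.21  1.97  0.    1.37  0.61]
tool shift to (391.7, 308.9) [ 1.  -1.6]
```

>>> arm_command(plan=[{"grip": 0,"tx": 0.001,"ty": -0.0016,"tz": 0.008,"turn": 0},{"grip": 0,"tx": 0,"ty": 0,"tz": 0.008,"turn": 0},{"grip": 0,"tx": 0,"ty": 0,"tz": 0.008,"turn": 0},{"grip": 0,"tx": 0,"ty": 0,"tz": 0.006,"turn": 0},{"grip": 0,"tx": 0,"ty": 0,"tz": 0.004,"turn": 0},{"grip": 0,"tx": 0,"ty": 0,"tz": 0.002,"turn": 0},{"grip": 0,"tx": 0,"ty": 0,"tz": 0,"turn": 0},{"grip": 0,"tx": 0,"ty": 0,"tz": 0,"turn": 0}])

```text
time_s: 27.73
position: [391.0, 308.9, 66.5]
eef_rot: [0.705, 0.709, 0.0, 0.0]
ft_force: [-4.7, -2.6, 9.3]
opening: 20.0
gripper_force: 30.0
```

```bash
python3 -c "
from h import *
st();goto(391.7,308.9)"
```

```text
t27.73 pos [391.  308.9  66.5] yaw 90.3 open 20.0 gf 30.0 F [-4.7 -2.6  9.3] T [-0.56  0.68  0.03] j [ 0.62 -0.17  2.01 -0.    1.31  0.61]
tool shift to (391.7, 308.9) [-0.   0.7]
```

Seated: 9 N upward force at the same height as before. I'll ease off slightly, release and rise.

>>> arm_command(plan=[{"grip": 0,"tx": 0,"ty": 0.0004,"tz": -0.0006,"turn": 0},{"grip": 0,"tx": 0,"ty": 0,"tz": 0,"turn": 0},{"grip": 35,"tx": 0,"ty": 0,"tz": 0,"turn": 0},{"grip": 70,"tx": 0,"ty": 0,"tz": 0,"turn": 0},{"grip": 70,"tx": 0,"ty": 0,"tz": 0,"turn": 0},{"grip": 70,"tx": 0,"ty": 0,"tz": 0,"turn": 0},{"grip": 70,"tx": 0,"ty": 0,"tz": 0,"turn": 0},{"grip": 70,"tx": 0,"ty": 0,"tz": 0,"turn": 0}])

```text
time_s: 28.4
position: [391.2, 308.8, 66.4]
eef_rot: [0.705, 0.709, -0.0, -0.0]
ft_force: [-0.4, 0.6, 0.7]
opening: 55.0
gripper_force: 0.0
```

>>> arm_command(plan=[{"grip": 70,"tx": 0,"ty": 0,"tz": -0.01,"turn": 0},{"grip": 70,"tx": 0,"ty": 0,"tz": -0.02,"turn": 0},{"grip": 70,"tx": 0,"ty": 0,"tz": -0.03,"turn": 0},{"grip": 70,"tx": 0,"ty": 0,"tz": -0.03,"turn": 0},{"grip": 70,"tx": 0,"ty": 0,"tz": -0.03,"turn": 0},{"grip": 70,"tx": -0.015,"ty": 0,"tz": -0.025,"turn": 0},{"grip": 70,"tx": -0.01,"ty": 0,"tz": 0,"turn": 0},{"grip": 70,"tx": 0,"ty": 0,"tz": 0,"turn": 0}])

```text
time_s: 29.07
position: [391.8, 282.9, 213.4]
eef_rot: [0.705, 0.709, 0.001, 0.0]
ft_force: [-0.2, -0.8, 0.2]
opening: 65.2
gripper_force: 0.0
```

```bash
python3 - <<'E'
from h import *
st();goto(465.9,135.5);c=shot("wrist","w10");g=c["color"];hsv=cv2.cvtColor(g,cv2.COLOR_RGB2HSV)
m=cv2.inRange(hsv,(5,110,60),(18,255,255));m[250:]=0
cs,_=cv2.findContours(m,0,2);q=max(cs,key=cv2.contourArea);w=px2w(c,q[:,0],76).astype(np.float32);print(cv2.contourArea(q),cv2.boundingRect(q),cv2.minAreaRect(w))
E
```

```text
t29.07 pos [391.8 282.9 213.4] yaw 90.3 open 65.2 gf 0.0 F [-0.2 -0.8  0.2] T [-0.05 -0.06 -0.  ] j [ 0.57 -0.31  1.87 -0.    1.57  0.57]
tool shift to (465.9, 135.5) [-147.8   73.4]
1890.5 (310, 115, 22, 102) ((391.50213623046875, 308.1851501464844), (96.1248550415039, 19.150142669677734), 89.91973876953125)
```

View pics/w10.png

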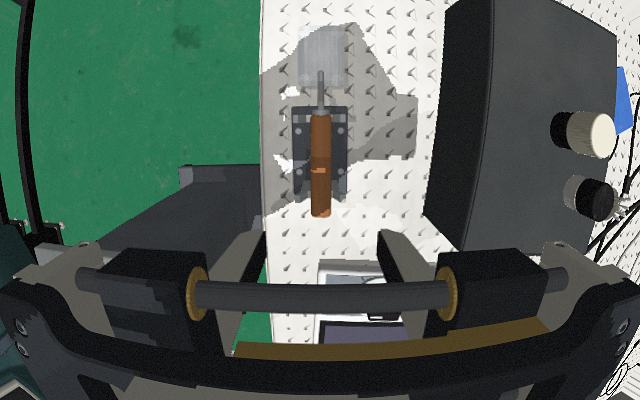

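The spatula lies in both forks, with its handle at (391.5, 308.2), in line with the rest. Now the dimmer, fully up.

>>> arm_command(plan=[{"grip": 70,"tx": -0.0296,"ty": 0.0147,"tz": 0,"turn": 0},{"grip": 70,"tx": -0.0296,"ty": 0.0147,"tz": 0,"turn": 0},{"grip": 70,"tx": -0.0296,"ty": 0.0147,"tz": 0,"turn": 0},{"grip": 70,"tx": -0.0296,"ty": 0.0147,"tz": 0,"turn": 0},{"grip": 70,"tx": -0.0296,"ty": 0.0147,"tz": 0,"turn": 0}])

```text
time_s: 29.53
position: [465.8, 135.1, 210.2]
eef_rot: [0.705, 0.709, -0.001, -0.001]
ft_force: [0.6, 0.3, 0.9]
opening: 64.9
gripper_force: 0.0
```

>>> arm_command(plan=[{"grip": 70,"tx": 0,"ty": 0,"tz": 0,"turn": -7.1},{"grip": 70,"tx": 0,"ty": 0,"tz": 0,"turn": -7.1},{"grip": 70,"tx": 0,"ty": 0,"tz": 0,"turn": -7.1},{"grip": 70,"tx": 0,"ty": 0,"tz": 0,"turn": -7.1},{"grip": 70,"tx": 0,"ty": 0,"tz": 0,"turn": -7.1},{"grip": 70,"tx": 0,"ty": 0,"tz": 0,"turn": -7.1},{"grip": 70,"tx": 0,"ty": 0,"tz": 0,"turn": -7.1},{"grip": 70,"tx": 0,"ty": 0,"tz": 0,"turn": -7.1},{"grip": 70,"tx": 0,"ty": 0,"tz": 0,"turn": -7.1},{"grip": 70,"tx": 0,"ty": 0,"tz": 0,"turn": -7.1},{"grip": 70,"tx": 0,"ty": 0,"tz": 0,"turn": -7.1},{"grip": 70,"tx": 0,"ty": 0,"tz": 0,"turn": -7.1}])

```text
time_s: 30.53
position: [465.4, 136.5, 210.0]
eef_rot: [0.036, 0.999, -0.0, -0.001]
ft_force: [-0.1, 0.1, 0.2]
opening: 65.4
gripper_force: 0.0
```

```bash
python3 - <<'E'
from h import *
st();goto(465.9,135.5)
t=shot("top");spots(t);c=shot("wrist")
g=cv2.cvtColor(c["color"],cv2.COLOR_RGB2GRAY);p=w2px(c,[466,135.5,72])[0];print(p)
m=cv2.inRange(g,0,45);b=np.zeros_like(m);cv2.circle(b,tuple(p.astype(int)),26,255,-1);m&=b
cs,_=cv2.findContours(m,0,1);q=max(cs,key=cv2.contourArea);w=px2w(c,q[:,0],72).astype(np.float32);print(cv2.minAreaRect(w))
E
```

```text
t30.53 pos [465.4 136.5 210. ] yaw 175.9 open 65.4 gf 0.0 F [-0.1  0.1  0.2] T [ 0.09 -0.15 -0.02] j [ 0.23 -0.3   1.87  0.    1.57 -1.27]
tool shift to (465.9, 135.5) [-0.6 -1. ]
top flange [438.3 -18.   77.6  78.5]
top flange [635.8  -8.   77.3  78.7]
top flange [800.1 274.9  63.2  73.7]
[320.53770053 193.5780631 ]
((461.4765319824219, 136.16258239746094), (40.717750549316406, 34.4317741394043), 26.97698402404785)
```

Both cells still lie turned, in place. I'll descend on the knob and grip it.

>>> arm_command(plan=[{"grip": 70,"tx": 0,"ty": -0.001,"tz": 0.02,"turn": 0},{"grip": 70,"tx": 0,"ty": 0,"tz": 0.025,"turn": 0},{"grip": 70,"tx": 0,"ty": 0,"tz": 0.025,"turn": 0},{"grip": 70,"tx": 0,"ty": 0,"tz": 0.025,"turn": 0},{"grip": 60,"tx": 0,"ty": 0,"tz": 0.025,"turn": 0},{"grip": 60,"tx": 0,"ty": 0,"tz": 0.015,"turn": 0},{"grip": 60,"tx": 0,"ty": 0,"tz": 0.008,"turn": 0},{"grip": 60,"tx": 0,"ty": 0,"tz": 0,"turn": 0},{"grip": 0,"tx": 0,"ty": 0,"tz": 0,"turn": 0},{"grip": 0,"tx": 0,"ty": 0,"tz": 0,"turn": 0},{"grip": 0,"tx": 0,"ty": 0,"tz": 0,"turn": 0},{"grip": 0,"tx": 0,"ty": 0,"tz": 0,"turn": 0}])

```text
time_s: 31.63
position: [466.1, 135.3, 69.4]
eef_rot: [0.039, 0.999, 0.0, 0.001]
ft_force: [-0.4, -0.3, -0.1]
opening: 33.5
gripper_force: 0.0
```

>>> arm_command(plan=[{"grip": 0,"tx": 0,"ty": 0,"tz": 0,"turn": 0},{"grip": 0,"tx": 0,"ty": 0,"tz": 0,"turn": 0},{"grip": 0,"tx": 0,"ty": 0,"tz": 0,"turn": 0},{"grip": 0,"tx": 0,"ty": 0,"tz": 0,"turn": 0}])

```text
time_s: 31.97
position: [465.7, 134.5, 68.7]
eef_rot: [0.039, 0.999, -0.001, -0.0]
ft_force: [-2.1, -8.4, 5.2]
opening: 13.9
gripper_force: 30.0
```

```bash
python3 -c "
from h import *
st()"
```

```text
t31.97 pos [465.7 134.5  68.7] yaw 175.5 open 13.9 gf 30.0 F [-2.1 -8.4  5.2] T [-1.42  0.19  0.02] j [ 0.23 -0.21  2.04 -0.    1.32 -1.26]
```

>>> arm_command(plan=[{"grip": 0,"tx": 0,"ty": -0.0007,"tz": 0,"turn": 4},{"grip": 0,"tx": 0,"ty": 0,"tz": 0,"turn": 6},{"grip": 0,"tx": 0,"ty": 0,"tz": 0,"turn": 6},{"grip": 0,"tx": 0,"ty": 0,"tz": 0,"turn": 6},{"grip": 0,"tx": 0,"ty": 0,"tz": 0,"turn": 6},{"grip": 0,"tx": 0,"ty": 0,"tz": 0,"turn": 6},{"grip": 0,"tx": 0,"ty": 0,"tz": 0,"turn": 6},{"grip": 0,"tx": 0,"ty": 0,"tz": 0,"turn": 6},{"grip": 0,"tx": 0,"ty": 0,"tz": 0,"turn": 6},{"grip": 0,"tx": 0,"ty": 0,"tz": 0,"turn": 6},{"grip": 0,"tx": 0,"ty": 0,"tz": 0,"turn": 6},{"grip": 0,"tx": 0,"ty": 0,"tz": 0,"turn": 6}])

```text
time_s: 32.97
position: [466.0, 134.7, 68.8]
eef_rot: [0.607, 0.795, 0.001, 0.0]
ft_force: [2.7, 1.9, -0.5]
opening: 13.9
gripper_force: 30.0
```

```bash
python3 -c "
from h import *
st();goto(465.9,134.7)"
```

```text
t32.97 pos [466.  134.7  68.8] yaw 105.2 open 13.9 gf 30.0 F [ 2.7  1.9 -0.5] T [ 0.26 -0.68  0.04] j [ 0.23 -0.21  2.04  0.    1.31 -0.04]
tool shift to (465.9, 134.7) [ 0.  -0.1]
```

>>> arm_command(plan=[{"grip": 0,"tx": 0,"ty": 0,"tz": 0,"turn": 6},{"grip": 0,"tx": 0,"ty": 0,"tz": 0,"turn": 6},{"grip": 0,"tx": 0,"ty": 0,"tz": 0,"turn": 6},{"grip": 0,"tx": 0,"ty": 0,"tz": 0,"turn": 6},{"grip": 0,"tx": 0,"ty": 0,"tz": 0,"turn": 6},{"grip": 0,"tx": 0,"ty": 0,"tz": 0,"turn": 6},{"grip": 0,"tx": 0,"ty": 0,"tz": 0,"turn": 6},{"grip": 0,"tx": 0,"ty": 0,"tz": 0,"turn": 6},{"grip": 0,"tx": 0,"ty": 0,"tz": 0,"turn": 6},{"grip": 0,"tx": 0,"ty": 0,"tz": 0,"turn": 6},{"grip": 0,"tx": 0,"ty": 0,"tz": 0,"turn": 6},{"grip": 0,"tx": 0,"ty": 0,"tz": 0,"turn": 6}])

```text
time_s: 33.97
position: [466.4, 134.5, 68.8]
eef_rot: [0.958, 0.286, 0.001, 0.0]
ft_force: [7.0, -0.2, -2.2]
opening: 14.2
gripper_force: 30.0
```

>>> arm_command(plan=[{"grip": 0,"tx": 0,"ty": 0,"tz": 0,"turn": 6},{"grip": 0,"tx": 0,"ty": 0,"tz": 0,"turn": 0},{"grip": 60,"tx": 0,"ty": 0,"tz": 0,"turn": 0},{"grip": 60,"tx": 0,"ty": 0,"tz": 0,"turn": 0},{"grip": 60,"tx": 0,"ty": 0,"tz": 0,"turn": 0},{"grip": 60,"tx": 0,"ty": 0,"tz": 0,"turn": 0},{"grip": 60,"tx": 0,"ty": 0,"tz": -0.015,"turn": 0},{"grip": 60,"tx": 0,"ty": 0,"tz": -0.025,"turn": 0}])

```text
time_s: 34.63
position: [464.3, 134.2, 106.6]
eef_rot: [0.971, 0.238, -0.002, -0.0]
ft_force: [-0.1, 0.2, -1.1]
opening: 49.1
gripper_force: 0.0
```

```bash
python3 -c "
from h import *
st();goto(465.9,134.7)"
```

```text
t34.63 pos [464.3 134.2 106.6] yaw 27.5 open 49.1 gf 0.0 F [-0.1  0.2 -1.1] T [-0.02 -0.02  0.01] j [ 0.23 -0.24  2.    0.    1.39  1.32]
tool shift to (465.9, 134.7) [1.6 0.3]
```

>>> arm_command(plan=[{"grip": 60,"tx": 0,"ty": 0,"tz": 0,"turn": -7},{"grip": 60,"tx": 0,"ty": 0,"tz": 0,"turn": -7},{"grip": 60,"tx": 0,"ty": 0,"tz": 0,"turn": -7},{"grip": 60,"tx": 0,"ty": 0,"tz": 0,"turn": -7},{"grip": 60,"tx": 0,"ty": 0,"tz": 0,"turn": -7},{"grip": 60,"tx": 0,"ty": 0,"tz": 0,"turn": -7},{"grip": 60,"tx": 0,"ty": 0,"tz": 0,"turn": -7},{"grip": 60,"tx": 0,"ty": 0,"tz": 0,"turn": -7},{"grip": 60,"tx": 0,"ty": 0,"tz": 0,"turn": -7},{"grip": 60,"tx": 0,"ty": 0,"tz": 0,"turn": -7},{"grip": 60,"tx": 0,"ty": 0,"tz": 0,"turn": -7},{"grip": 60,"tx": 0,"ty": 0,"tz": 0,"turn": -7}])

```text
time_s: 35.63
position: [465.5, 134.5, 108.4]
eef_rot: [0.56, 0.829, -0.0, -0.0]
ft_force: [-0.4, 0.6, 0.9]
opening: 55.5
gripper_force: 0.0
```

>>> arm_command(plan=[{"grip": 60,"tx": 0,"ty": 0,"tz": 0,"turn": -7},{"grip": 60,"tx": 0,"ty": 0,"tz": 0,"turn": -7},{"grip": 60,"tx": 0,"ty": 0,"tz": 0,"turn": -7},{"grip": 60,"tx": 0,"ty": 0,"tz": 0,"turn": -7},{"grip": 60,"tx": 0,"ty": 0,"tz": 0,"turn": -7},{"grip": 60,"tx": 0,"ty": 0,"tz": 0,"turn": -7},{"grip": 60,"tx": 0,"ty": 0,"tz": 0,"turn": -7},{"grip": 60,"tx": 0,"ty": 0,"tz": 0,"turn": -7},{"grip": 60,"tx": 0,"ty": 0,"tz": 0,"turn": -7},{"grip": 60,"tx": 0,"ty": 0,"tz": 0,"turn": -7},{"grip": 60,"tx": 0,"ty": 0,"tz": 0,"turn": -7},{"grip": 60,"tx": 0,"ty": 0,"tz": 0,"turn": -7}])

```text
time_s: 36.63
position: [465.5, 134.5, 108.4]
eef_rot: [-0.138, 0.99, 0.0, -0.0]
ft_force: [-0.0, 0.3, 0.4]
opening: 55.6
gripper_force: 0.0
```

>>> arm_command(plan=[{"grip": 60,"tx": 0,"ty": 0,"tz": 0,"turn": -6},{"grip": 60,"tx": 0,"ty": 0,"tz": 0,"turn": -6},{"grip": 60,"tx": 0,"ty": 0,"tz": 0,"turn": 0},{"grip": 60,"tx": 0,"ty": 0,"tz": 0,"turn": 0}])

```text
time_s: 36.97
position: [465.5, 134.5, 108.4]
eef_rot: [-0.236, 0.972, 0.0, -0.0]
ft_force: [1.1, 0.1, -0.5]
opening: 55.5
gripper_force: 0.0
```

```bash
python3 -c "
from h import *
st();goto(466,134.7)"
```

```text
t36.97 pos [465.5 134.5 108.4] yaw -152.6 open 55.5 gf 0.0 F [ 1.1  0.1 -0.5] T [ 0.1  -0.21 -0.  ] j [ 0.23 -0.25  2.    0.    1.39 -1.82]
tool shift to (466, 134.7) [-0.5 -0.1]
```

Now down, grip, and turn the rest of the way (about 92° left).

>>> arm_command(plan=[{"grip": 60,"tx": -0.0005,"ty": 0,"tz": 0.015,"turn": 0},{"grip": 60,"tx": 0,"ty": 0,"tz": 0.015,"turn": 0},{"grip": 60,"tx": 0,"ty": 0,"tz": 0.01,"turn": 0},{"grip": 60,"tx": 0,"ty": 0,"tz": 0,"turn": 0},{"grip": 0,"tx": 0,"ty": 0,"tz": 0,"turn": 0},{"grip": 0,"tx": 0,"ty": 0,"tz": 0,"turn": 0},{"grip": 0,"tx": 0,"ty": 0,"tz": 0,"turn": 0},{"grip": 0,"tx": 0,"ty": 0,"tz": 0,"turn": 0},{"grip": 0,"tx": 0,"ty": 0,"tz": 0,"turn": 0},{"grip": 0,"tx": 0,"ty": 0,"tz": 0,"turn": 0},{"grip": 0,"tx": 0,"ty": 0,"tz": 0,"turn": 0}])

```text
time_s: 37.88
position: [466.2, 134.6, 68.7]
eef_rot: [-0.238, 0.971, -0.0, 0.0]
ft_force: [7.1, -15.1, 2.1]
opening: 14.0
gripper_force: 17.1
```

>>> arm_command(plan=[{"grip": 0,"tx": 0,"ty": 0,"tz": 0,"turn": 6},{"grip": 0,"tx": 0,"ty": 0,"tz": 0,"turn": 6},{"grip": 0,"tx": 0,"ty": 0,"tz": 0,"turn": 6},{"grip": 0,"tx": 0,"ty": 0,"tz": 0,"turn": 6},{"grip": 0,"tx": 0,"ty": 0,"tz": 0,"turn": 6},{"grip": 0,"tx": 0,"ty": 0,"tz": 0,"turn": 6},{"grip": 0,"tx": 0,"ty": 0,"tz": 0,"turn": 6},{"grip": 0,"tx": 0,"ty": 0,"tz": 0,"turn": 6},{"grip": 0,"tx": 0,"ty": 0,"tz": 0,"turn": 6},{"grip": 0,"tx": 0,"ty": 0,"tz": 0,"turn": 6},{"grip": 0,"tx": 0,"ty": 0,"tz": 0,"turn": 6},{"grip": 0,"tx": 0,"ty": 0,"tz": 0,"turn": 6}])

```text
time_s: 38.88
position: [466.3, 134.2, 68.7]
eef_rot: [0.381, 0.925, -0.0, 0.0]
ft_force: [0.6, -5.1, 2.3]
opening: 13.9
gripper_force: 30.0
```

```bash
python3 -c "
from h import *
st()"
```

```text
t38.88 pos [466.3 134.2  68.7] yaw 135.2 open 13.9 gf 30.0 F [ 0.6 -5.1  2.3] T [-0.89 -0.29  0.02] j [ 0.23 -0.21  2.03 -0.    1.32 -0.56]
```

>>> arm_command(plan=[{"grip": 0,"tx": 0,"ty": 0,"tz": 0,"turn": 5},{"grip": 0,"tx": 0,"ty": 0,"tz": 0,"turn": 5},{"grip": 0,"tx": 0,"ty": 0,"tz": 0,"turn": 5},{"grip": 0,"tx": 0,"ty": 0,"tz": 0,"turn": 3},{"grip": 0,"tx": 0,"ty": 0,"tz": 0,"turn": 0}])

```text
time_s: 39.3
position: [466.2, 134.2, 68.7]
eef_rot: [0.52, 0.854, -0.0, 0.0]
ft_force: [1.3, -4.8, 2.2]
opening: 13.3
gripper_force: 30.0
```

```bash
python3 -c "
from h import *
st()"
```

```text
t39.30 pos [466.2 134.2  68.7] yaw 117.3 open 13.3 gf 30.0 F [ 1.3 -4.8  2.2] T [-1.04 -0.16  0.03] j [ 0.23 -0.21  2.03 -0.    1.32 -0.25]
```

>>> arm_command(plan=[{"grip": 0,"tx": 0,"ty": 0,"tz": 0,"turn": 3},{"grip": 0,"tx": 0,"ty": 0,"tz": 0,"turn": 3},{"grip": 0,"tx": 0,"ty": 0,"tz": 0,"turn": 1},{"grip": 0,"tx": 0,"ty": 0,"tz": 0,"turn": 0}])

```text
time_s: 39.63
position: [466.1, 134.5, 68.7]
eef_rot: [0.57, 0.822, -0.0, 0.0]
ft_force: [-1.2, -4.2, 4.1]
opening: 14.6
gripper_force: 31.8
```

```bash
python3 -c "
from h import *
st()"
```

```text
t39.63 pos [466.1 134.5  68.7] yaw 110.5 open 14.6 gf 31.8 F [-1.2 -4.2  4.1] T [-0.88  0.15  0.68] j [ 0.23 -0.21  2.03 -0.    1.32 -0.13]
```

The torque has risen to 0.68 N·m, so the knob is at its clockwise stop. I'll release it, retreat and do a final check.

>>> arm_command(plan=[{"grip": 60,"tx": 0,"ty": 0,"tz": 0,"turn": 0},{"grip": 60,"tx": 0,"ty": 0,"tz": 0,"turn": 0},{"grip": 60,"tx": 0,"ty": 0,"tz": 0,"turn": 0},{"grip": 60,"tx": 0,"ty": 0,"tz": 0,"turn": 0},{"grip": 60,"tx": 0,"ty": 0,"tz": 0,"turn": 0},{"grip": 60,"tx": 0,"ty": 0,"tz": -0.01,"turn": 0},{"grip": 60,"tx": 0,"ty": 0,"tz": -0.025,"turn": 0},{"grip": 60,"tx": 0,"ty": 0,"tz": -0.03,"turn": 0},{"grip": 60,"tx": 0,"ty": 0,"tz": -0.03,"turn": 0},{"grip": 60,"tx": 0,"ty": 0,"tz": -0.03,"turn": 0},{"grip": 60,"tx": 0,"ty": 0,"tz": -0.02,"turn": 0},{"grip": 60,"tx": 0,"ty": 0,"tz": 0,"turn": 0}])

```text
time_s: 40.63
position: [467.2, 135.1, 219.0]
eef_rot: [0.57, 0.822, 0.002, 0.002]
ft_force: [-0.2, 0.4, -0.1]
opening: 55.5
gripper_force: 0.0
```

```bash
python3 - <<'E'
from h import *
st();t=shot("top");spots(t);s=shot("scene");spots(s);c=shot("wrist")
for n,xy in(("near",(438.3,-18)),("far",(635.8,-8))):
    for cam in(s,t):
        m=np.zeros(cam["color"].shape[:2],np.uint8);k=np.arange(0,6.3,.2)
        p=w2px(cam,np.c_[xy[0]+22*np.cos(k),xy[1]+22*np.sin(k),0*k+44]);cv2.fillPoly(m,[p.astype(np.int32)],1)
        print(n,cam["n"],"dark",np.mean(cam["color"][m>0].max(1)<90),cam["color"][m>0].mean())
# knob bar direction: white mark
p=w2px(c,[466,135,72])[0].astype(int);g=c["color"];h=cv2.cvtColor(g,cv2.COLOR_RGB2GRAY)
a=h[p[1]-10:p[1]+11:2,p[0]-12:p[0]+13:2]; print(p);print(a)
E
```

```text
t40.63 pos [467.2 135.1 219. ] yaw 110.5 open 55.5 gf 0.0 F [-0.2  0.4 -0.1] T [ 0.01 -0.13 -0.04] j [ 0.23 -0.3   1.86  0.    1.58 -0.13]
top flange [438.3 -18.1  77.6  78.6]
top flange [635.9  -7.7  77.9  78.8]
scene flange [437.9 -16.4  73.6  78.9]
scene flange [634.7  -6.1  71.6  80.2]
near scene dark 0.0 222.0974358974359
near top dark 0.0 215.54437869822485
far scene dark 0.0 219.7025641025641
far top dark 0.0 210.2754491017964
[320 191]
[[ 57  49  48  11  22  23  11  18  21  21  23  47  57]
 [ 57  60  53  11  24  26  20  20  23   4  20  19  49]
 [ 56  58  56   9  18  21  24  22  29  22  22  45  52]
 [ 64  51  53   9  13  15  12  24  26   2  18  20  48]
 [ 54  55  60  22  16  24  27  20  24  19  12  26  52]
 [ 55  49  57  24  29  48  29  48  41  30  16  20  42]
 [ 52  51  50  33  46  48  54  45  44  28  10  24  37]
 [ 44  50  56  37  47  52  96  98  44  25   6  29  28]
 [ 83  49  47  32  37  49 220 200  41  35   8  14  35]
 [227 111  42  33  37  48 198 240  38  28  19  73 195]
 [241 244 211  62  33  46 156 255  34  37  28 230 238]]
```

```bash
python3 -c "
from cell import arm
print(arm.sign_off())"
```

```text
the job is handed in; nothing more can be done
None
```

I turned the dimmer fully down, tipped both window cells face down with the spatula, laid the spatula back in its rest, then turned the dimmer fully up; the job is handed in at about 41 s.

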